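# Zero the spring-tipped probe, then hold it square on the red mark

## Robot

A 6-joint arm with a two-finger parallel gripper is mounted at the origin on the work surface. World frame = base frame: x ahead of the robot, y to its left, z up, the work surface at z = 0. Lengths are in mm, angles in rad, forces in N, time in s.
With the tool pointing down it reaches from about 300 to 775 mm from the base axis. Payload 14.6 kg.
Tool frame: the origin (TCP) lies at the very end of the fingers, on their centre line; the grasp point (between the pads) lies 19 mm behind it; y points along the fingers, z is the direction in which the jaws open and shut, and the axes are right-handed (so a half turn about y gives the same grasp; the last joint's range is limited). The gripper opens to 94 mm and grips with 3 to 60 N. Pads are 16 mm wide; open, the fingers measure 119 mm over their backs; the gripper's body (75 mm by 177 mm) begins 78 mm behind the grasp point.
Start: joints at [-1.324, 0.3, 1.521, -0, 1.321, -0.067], TCP at [169.764, -523.134, 205.446] pointing down, gripper open.
Joint ranges: [-3.03, 3.03], [-0.79, 2.21], [0.23, 2.52], [-1.04, 4.18], [0, 3.07], [-2.55, 2.55]. Speed limits (rad/s): [2.22, 2.22, 2.57, 3.14, 3.14, 3.14].

## Interface

Orientations are given as [roll, pitch, yaw] about the fixed x, y, z axes, in that order (R = Rz(yaw) Ry(pitch) Rx(roll)).
In Python, from cell import monitor, optics, manip gives the robot as it stands.
- The arm moves only by the shell command python3 -m creep 'ROWS' [FORCE]. ROWS is JSON, a list of rows, each an object of numbers: "tx", "ty", "tz": the shift along the tool's x, y, z scaled (see below); "turn": the turn about the tool's y scaled (see below); "fingers": the finger opening in mm, from 0 to 94. In form: [{"tx": .., "ty": .., "tz": .., "turn": .., "fingers": ..}, ...]. A call has 1 to 20 rows; each row is the pose to reach, as a shift and turn from the pose measured when the call began, along the tool's axes at that moment, turning the shorter way round; what a row does not reach only later rows make up. The controller multiplies each number of a shift by 200 mm and each number of a turn by pi rad. A row lasts 1/10 s, in which the tool goes at most 50 mm and 8.59 degrees, less where a joint would pass 70% of its speed; a pose out of reach is approached as far as the arm can. A call with a number of a shift or a turn outside -1 to 1 is refused whole. A call with a gripper value outside its range is refused whole. The fingers move at their own pace and stop on an object; FORCE is the grip in N (left out, the last holds). Time passes only in rows, so rows that repeat a pose let the fingers close. It gives the time, the measured TCP pose, the force and the opening at its end, in the units of the state.
- monitor.read_state(): the state, without advancing time (a new reading comes with each control period).
- optics.camera(name): name is "side" or "top"; returns a dict with "frame" (400x640x3 uint8, red, green, blue), "range_z" (400x640 float32, mm along the optical axis (not along the pixel's ray), 0 where there is no reading), "fx", "fy", "cx", "cy" (pixels), "R" (3x3) and "t" (3): a world point X has camera coordinates R X + t. Camera axes: x right, y down, z forward; pixel columns grow to the right and rows downward; lengths in mm; the calibration is good to about 2 mm. A picture is of the moment at which its call begins.
- manip.sign_off(): hands the job in, once; it reports no verdict.
The state is a dict: "clock": time; "joints": joint angles; "qd": joint speeds; "effort": joint torques, N m; "eef_pos": TCP position; "eef_rot": TCP orientation; "wrist_force": force on the tool from outside, world axes, zero at the start; "moment": the same for the moment, N m; "finger_gap": finger opening in mm.
Only numpy, scipy, OpenCV 4.12 (cv2) and the standard library are available. Lean on these libraries where they do the work, as an engineer would, in place of code of your own. Each camera call takes 0.05 s, during which the arm holds its last target.

## Task

Take the blue-handled probe out of its stand, zero it by pressing its tip onto the yellow pad of the zero setter until the pad is fully down, then set its tip gently on the white dot of the red mark on the tilted flange. Finish holding it there, with the probe square to the flange's face and its sprung tip pushed about half-way in (about 4 newtons, never hard). Do not let go at the end, and leave the other things on the table where they are.

Things in the scene. Friction and masses are not known exactly. Their poses are not given: they have to be found in the camera images.
- probe_grip (a point): Centre of the probe's blue square handle (28 x 28 mm, 58 mm tall). z runs along the probe from tip to handle; x and y are square to the handle's flat sides. At the start the probe hangs upright in the stand, this point 107 mm above the table. The free tip end is 98 mm below this point. Probe weight about 150 g, varying.
- probe: The same probe; origin on its axis at the underside of a round aluminium collar (40 mm across, 6 mm thick), 35 mm below the handle's centre; z along the probe from tip to handle. The handle stands on the collar, which rests on the stand. Below the collar: a steel stem 20 mm across, 45 mm long, then the tip, 18 mm more.
- probe_end (a point): Outermost point of the probe's red ball tip (ball 10 mm across), on the probe's axis; it moves with the sprung tip.
- plunger (a joint): How far the sprung tip is pushed into the probe, m: 0 free, 0.010 fully in. Spring: 1 N at 0, 4 N at half-way (0.005), 7 N at 0.010; beyond that it is rigid.
- stand: Fixed grey block, 80 x 80 mm, 72 mm tall, with an upright 24 mm hole right through it at its centre, in which the probe hangs by its collar; origin at the centre of its underside. Its place varies.
- setter: Fixed zero setter: round aluminium housing with a black band, 60 mm across and 48 mm tall on a foot 72 mm across, with the yellow pad on top; origin at the centre of its underside. Its place varies.
- pad_top (a point): Centre of the top of the zero setter's yellow round pad (36 mm across, level), 58 mm above the table when up; it goes straight down.
- pad (a joint): How far the yellow pad is pressed down, m: 0 up, 0.006 fully down. Spring: 0.8 N at 0, 3.2 N at fully down, so that the probe's own tip is then pushed in by about 4 mm.
- fixture: Fixed grey centring table, 156 mm across (thumb screws reach 96 mm from its axis), with a tilted chuck and an aluminium flange 84 mm across; origin under its centre. The flange's face is tilted 0.35 rad (20 deg) so that its normal leans to the fixture's -x; face centre 94 mm above the table, 12 mm to -x of the origin. Place, yaw and the chuck's turn vary.
- red_mark (a point): Centre of the red mark on the flange's face: a red disc 22 mm across with a white dot of 10 mm in it, 27 mm from the face's centre. z is the outward normal of the face. (A blue and a green mark of the same kind on the same face are not wanted.) The chuck turns only stiffly (0.5 N m).
- ring_gauge: Bystander: steel ring 64 mm across, 22 mm tall; origin at its underside.
- plug_gauge: Bystander: steel plug gauge standing upright, 38 mm across, 95 mm tall; origin at its underside.
- fitting: Bystander: brass turned fitting, 44 mm across, 52 mm tall; origin at its underside.
- oil_jar: Bystander: amber jar with black cap, 56 mm across, 85 mm tall; origin at its underside.
- block_case: Bystander: wooden gauge-block case, 150 x 90 x 40 mm; origin at the centre of its underside.
- screwdriver: Bystander: screwdriver lying on the table, 170 mm long; origin at its underside.
There are look-alikes about, which are no part of the job. There is more than one size of the probe; the job needs the smaller. What is shaped like the setter but pink is not meant.

How it is judged:
By the outcome, as a careful person would: the job done as asked, in the order asked, and still so for the second after the job is handed in, while the arm keeps its last pose, push and grip.
It also fails if it takes over 54 s, if anything falls off the work surface, if the arm or the gripper's body presses on something with over 40 N, if the wrist force passes 120 N, or if a joint passes its speed limit or range.

## Working session

There is one attempt and no reset: what is moved stays moved. The work goes in short steps, Python scripts to look and compute and a shell command to move; the robot and the scene stay as the last step left them, time stands still between calls to the robot, and variables do not carry over. Pictures are saved under pics/ and viewed, and the job is handed in when it is done.

```bash
ls; mkdir -p pics
cat > h.py <<'E'
import numpy as np,cv2
from cell import monitor,optics,manip
def snap(n):
    d=optics.camera(n); return d
def save(d,f,box=None,s=1):
    im=d["frame"][:,:,::-1]
    if box: x0,y0,x1,y1=box; im=im[y0:y1,x0:x1]
    im=cv2.resize(im,None,fx=s,fy=s,interpolation=cv2.INTER_CUBIC); cv2.imwrite("pics/"+f,im)
def ray(d,u,v):
    R=np.array(d["R"]);t=np.array(d["t"]); c=-R.T@t
    r=R.T@np.array([(u-d["cx"])/d["fx"],(v-d["cy"])/d["fy"],1]); return c,r
def onz(d,u,v,z):
    c,r=ray(d,u,v); return c+r*(z-c[2])/r[2]
def dep(d,u,v):
    c,r=ray(d,u,v); return c+r*d["range_z"][int(round(v)),int(round(u))]
def proj(d,X):
    p=np.array(d["R"])@np.array(X)+np.array(d["t"]); return d["fx"]*p[0]/p[2]+d["cx"],d["fy"]*p[1]/p[2]+d["cy"]
E
python3 - <<'E'
from h import *
import pickle
for n in("top","side"):
    d=snap(n); save(d,n+"0.png"); pickle.dump(d,open(n+"0.pkl","wb")); print(n,-np.array(d["R"]).T@d["t"],d["fx"],d["R"])
print(monitor.read_state())
E
```

```text
pics
top [ 350.12208136  -12.92533746 1725.37419128] 510.8389349647267 [[ 0.00120507 -0.99984946 -0.01730911]
 [-0.98967604  0.00128825 -0.14331668]
 [ 0.14331741  0.01730312 -0.9895255 ]]
side [  31.77255787  836.90963225 1163.74625788] 459.8098006992779 [[-0.81411179 -0.58047388  0.01649435]
 [-0.43383675  0.5890821  -0.68173892]
 [ 0.38601511 -0.56216755 -0.73140959]]
{'clock': 0.1, 'joints': array([-1.32361421e+00,  3.00440128e-01,  1.52150541e+00,  1.94333434e-05,
        1.32070773e+00, -6.66065484e-02]), 'qd': array([ 3.65097893e-04, -6.94264554e-04, -1.08537346e-03, -6.45445779e-04,
       -6.80446139e-04,  1.33867418e-05]), 'effort': array([-1.44399968e-03, -5.32654345e+01, -3.53286445e+01,  7.09199044e-02,
        2.35351530e-02, -6.72946840e-05]), 'eef_pos': array([ 169.70708809, -522.91844695,  204.93532955]), 'eef_rot': array([-1.57185334e+00,  8.93741101e-05, -2.82780885e+00]), 'wrist_force': array([-0.59848575,  1.25646167,  0.31692607]), 'moment': array([ 0.01746879,  0.03222662, -0.02550054]), 'finger_gap': 93.69726781690818}
```

View pics/top0.png

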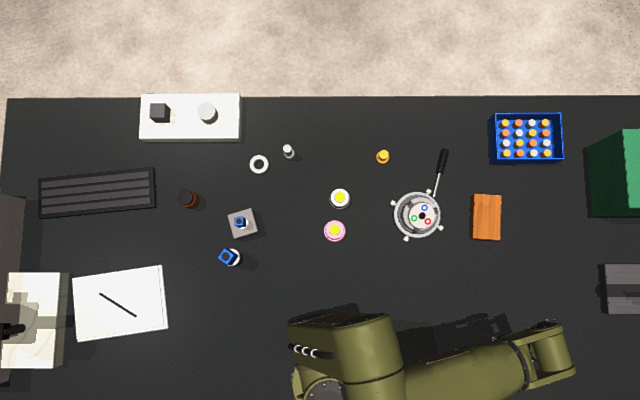

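View pics/side0.png

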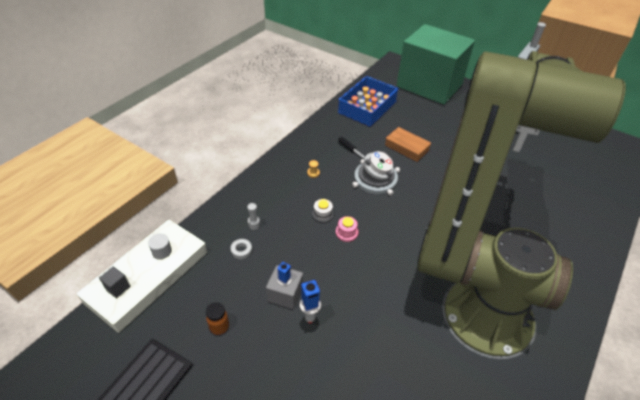

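Candidates are: probe in the grey stand at top (241,222), and a larger blue-handled one at (230,257). Setters are aluminium at (340,198) and pink at (335,231). Marks are red, blue and green at (423,214). Next, a close crop of each.

Run:
```python
from h import *
import pickle
t=pickle.load(open("top0.pkl","rb"));s=pickle.load(open("side0.pkl","rb"))
def cr(d,b,k): 
    x0,y0,x1,y1=b; return cv2.resize(d["frame"][y0:y1,x0:x1,::-1],(390,290),interpolation=cv2.INTER_CUBIC)
im=np.vstack([np.hstack([cr(t,(205,200,275,252+0),1),cr(s,(255,250,345,317+15),1)]),np.hstack([cr(t,(390,185,450,230+15),1),cr(s,(345,140,405,185+10),1)])])
cv2.imwrite("pics/crop1.png",im)
for u,v in [(241,222),(230,257),(340,198),(335,231),(417,214),(250,225),(290,150)]: print((u,v),dep(t,u,v).round(1))
# colour masks
f=t["frame"];h=cv2.cvtColor(f,cv2.COLOR_RGB2HSV)
def blobs(d,lo,hi,box,name):
    h=cv2.cvtColor(d["frame"],cv2.COLOR_RGB2HSV);m=cv2.inRange(h,lo,hi);z=np.zeros_like(m);x0,y0,x1,y1=box;z[y0:y1,x0:x1]=m[y0:y1,x0:x1]
    n,l,st,c=cv2.connectedComponentsWithStats(z)
    for i in range(1,n):
        if st[i,4]>4: print(name,c[i].round(2),st[i])
blobs(t,(105,120,60),(125,255,255),(200,190,460,280),"T blue")
blobs(t,(20,120,100),(35,255,255),(300,180,360,250),"T yel")
blobs(t,(0,120,80),(8,255,255),(380,180,460,250),"T red");blobs(t,(170,120,80),(180,255,255),(380,180,460,250),"T red")
blobs(s,(105,120,60),(125,255,255),(260,240,340,330),"S blue")
blobs(s,(20,120,100),(35,255,255),(300,180,370,250),"S yel")
blobs(s,(0,90,80),(8,255,255),(350,130,400,190),"S red");blobs(s,(170,90,80),(180,255,255),(350,130,400,190),"S red")
```

```text
(241, 222) [503.2 276.5 139.6]
(230, 257) [393.5 300.7 175.3]
(340, 198) [590.6 -34.1  56.1]
(335, 231) [481.6 -17.4  56.2]
(417, 214) [ 532.6 -279.2   98. ]
(250, 225) [499.8 258.8  74.1]
(290, 150) [745.1 130.   90.5]
T blue [424.12 207.5 ] [422 205   6   6  16]
T blue [239.   221.15] [235 217   9  10  62]
T blue [225.66 256.3 ] [217 248  18  17 140]
T yel [339.4  196.75] [335 192  10  11  83]
T yel [334.33 229.5 ] [330 225  10  10  84]
T red [427.41 221.  ] [425 218   6   7  22]
S blue [283.85 271.23] [278 262  13  20 189]
S blue [309.99 294.05] [301 280  19  30 403]
S yel [323.03 203.98] [319 200   9   8  58]
S yel [347.55 221.6 ] [343 217  10  10  77]
```

View pics/crop1.png

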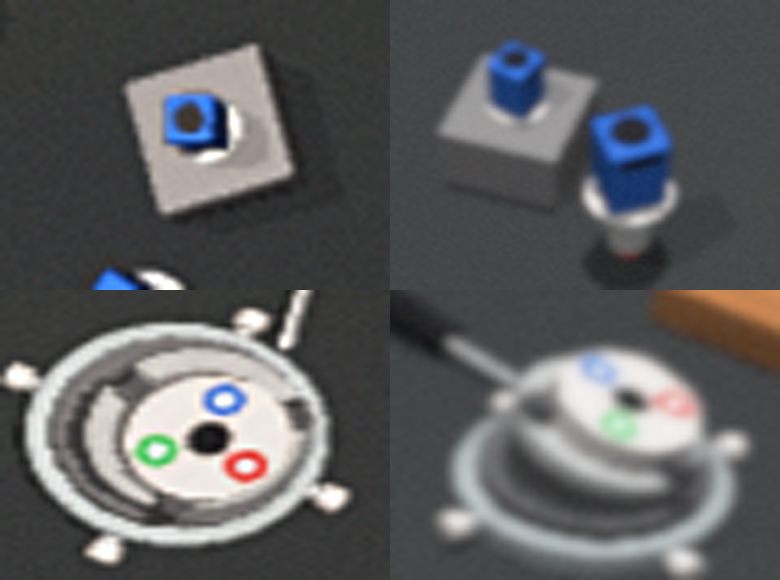

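```bash
cat >> h.py <<'E'
def tri(obs):
    A=np.zeros((3,3));b=np.zeros(3)
    for d,u,v in obs:
        c,r=ray(d,u,v);r=r/np.linalg.norm(r);P=np.eye(3)-np.outer(r,r);A+=P;b+=P@c
    X=np.linalg.solve(A,b); return X,[np.linalg.norm((np.eye(3)-np.outer(r,r)/(r@r))@(X-c)) for c,r in [ray(*o) for o in obs]]
def wc(d,fn,box):
    x0,y0,x1,y1=box;f=d["frame"].astype(float)[y0:y1,x0:x1];w=np.clip(fn(f[...,0],f[...,1],f[...,2]),0,None)
    vv,uu=np.mgrid[y0:y1,x0:x1]; return (w*uu).sum()/w.sum(),(w*vv).sum()/w.sum()
E
python3 - <<'E'
from h import *
import pickle
t=pickle.load(open("top0.pkl","rb"));s=pickle.load(open("side0.pkl","rb"))
fr=lambda r,g,b:r-np.maximum(g,b)-25
fg=lambda r,g,b:g-np.maximum(r,b)-20
fb=lambda r,g,b:b-np.maximum(g,r)-25
P={}
for n,f,tb,sb in [("red",fr,(422,214,434,228),(386,153,402,165)),("grn",fg,(408,207,420,220),(372,155,384,167)),("blu",fb,(418,201,430,213),(364,146,380,157))]:
    a=wc(t,f,tb);b=wc(s,f,sb);X,e=tri([(t,*a),(s,*b)]);P[n]=X;print(n,np.round(a,2),np.round(b,2),X.round(1),np.round(e,2),dep(t,*a).round(1),dep(s,*b).round(1))
n=np.cross(P["grn"]-P["red"],P["blu"]-P["red"]);n/=np.linalg.norm(n);n*=np.sign(n[2]);print("n",n,np.degrees(np.arccos(n[2])),"az",np.degrees(np.arctan2(n[1],n[0])))
print([np.linalg.norm(P[a]-P[b]) for a,b in(("red","grn"),("grn","blu"),("blu","red"))],"c",sum(P.values())/3)
# depth plane of flange
for nm,d,box in(("top",t,(412,203,432,225)),("side",s,(366,150,394,170))):
    pts=[];x0,y0,x1,y1=box
    c=sum(P.values())/3
    for v in range(y0,y1):
        for u in range(x0,x1):
            X=dep(d,u,v)
            if np.linalg.norm(X-c)<36 and np.linalg.norm(X-c)>9 and abs((X-c)@n)<10: pts.append(X)
    pts=np.array(pts);m=pts.mean(0);vv=np.linalg.svd(pts-m)[2][2];vv*=np.sign(vv[2]);print(nm,len(pts),m.round(1),vv.round(3),np.degrees(np.arccos(vv[2])),np.degrees(np.arctan2(vv[1],vv[0])))
for nm,tb,sb in [("pad",(330,188,350,206),(312,196,334,212)),]:
    f=lambda r,g,b:np.minimum(r,g)-b-50
    a=wc(t,f,tb);b=wc(s,f,sb);X,e=tri([(t,*a),(s,*b)]);print(nm,a,b,X.round(1),np.round(e,2),onz(t,*a,57),onz(s,*b,57))
a=(238.75,221.2);b=(283.8,267)
print("handle top",onz(t,*a,136),onz(s,*b,136),tri([(t,*a),(s,*b)]))
def blk(d,box): 
    return wc(d,lambda r,g,b:100-(r+g+b)/1.0,box)
f=t["frame"];print(f[215:228,233:246].tolist() if 0 else "")
k=6;h=cv2.resize(f,None,fx=k,fy=k,interpolation=cv2.INTER_CUBIC).astype(int)
m=((h[...,2]>150)&(h[...,2]-h[...,0]>70)).astype(np.uint8);z=np.zeros_like(m);z[212*k:232*k,230*k:246*k]=m[212*k:232*k,230*k:246*k]
cs,_=cv2.findContours(z,cv2.RETR_EXTERNAL,cv2.CHAIN_APPROX_NONE);c=max(cs,key=cv2.contourArea);r=cv2.minAreaRect(c);bx=cv2.boxPoints(r)/k-0.5+0.5/k
print(bx);W=np.array([onz(t,*p,136) for p in bx]);print(W.round(1),W.mean(0));
for i in range(4): e=W[(i+1)%4]-W[i];print(np.linalg.norm(e),np.degrees(np.arctan2(e[1],e[0])))
E
```

```text
red [427.33 220.92] [388.56 161.14] [ 513.1 -313.4   84.8] [1.48 1.48] [ 511.6 -313.7   86.3] [ 514.4 -312.6   85.1]
grn [413.57 216.98] [379.59 164.66] [ 524.7 -268.1   94.8] [1.44 1.44] [ 523.  -268.1   98.3] [ 528.3 -272.5   90.1]
blu [424.01 207.33] [376.14 154.12] [ 556.3 -299.8  104.1] [3.25 3.25] [ 553.8 -301.8   99.9] [ 561.7 -303.8   99.4]
n [-0.37603377 -0.10652103  0.92046286] 23.006157056458388 az -164.18389117860815
[np.float64(47.84249239816138), np.float64(45.73824151486188), np.float64(49.2032013047962)] c [ 531.38513495 -293.76909919   94.5850733 ]
top 337 [ 531.6 -294.2   95. ] [-0.309 -0.104  0.946] 18.998537440624926 -161.3978439338661
side 199 [ 532.5 -293.2   91.3] [-0.322 -0.089  0.942] 19.52434320387907 -164.55919905670828
pad (np.float64(339.38151381513813), np.float64(196.74034740347403)) (np.float64(322.9528927100125), np.float64(203.69335482715385)) [596.9 -31.2  54.9] [2.03 2.03] [594.69319965 -32.01841971  57.        ] [597.74556716 -28.89217272  57.        ]
handle top [506.09292998 284.23198779 136.        ] [508.65975242 288.06963491 136.        ] (array([508.16663838, 285.74619179, 132.96928764]), [np.float64(1.9836433792942387), np.float64(1.9836433792939971)])

[[234.02673 216.54965]
 [242.89233 216.28102]
 [243.15779 225.04066]
 [234.29219 225.3093 ]]
[[520.7 299.5 136. ]
 [521.6 271.6 136. ]
 [494.  270.1 136. ]
 [493.2 297.9 136. ]] [507.38330287 284.76256426 136.        ]
27.886597612562248 -88.29720263729473
27.588203901678813 -176.88159629924277
27.817261366138403 91.71565508760952
27.596244057248928 3.2619982460631114
```

```bash
cat >> h.py <<'E'
def RT(rpy):
    from scipy.spatial.transform import Rotation as Q
    return Q.from_euler("xyz",rpy).as_matrix()
def to(p,yawdeg=None):
    s=monitor.read_state();R=RT(s["eef_rot"]);d=R.T@(np.array(p)-s["eef_pos"])/200
    a=0
    if yawdeg is not None:
        a=np.radians(yawdeg)-s["eef_rot"][2];a=(a+np.pi)%(2*np.pi)-np.pi
    print("tx,ty,tz",d.round(4),"turn",round(-a/np.pi,4),"| pos",s["eef_pos"].round(2),"rot deg",np.degrees(s["eef_rot"]).round(2),"F",s["wrist_force"].round(2),"M",s["moment"].round(3),"gap",round(s["finger_gap"],2),"t",s["clock"],"q6",round(s["joints"][5],2))
E
python3 -c "
from h import *
to((507.5,285.3,205),-177.5)"
python3 -m creep '[{"tx":-0.7,"tz":-0.82,"turn":0.086,"fingers":94},{"tx":-0.7,"tz":-0.82,"turn":0.086,"fingers":94},{"tx":-0.7,"tz":-0.82,"turn":0.086,"fingers":94},{"tx":-0.7,"tz":-0.82,"turn":0.086,"fingers":94},{"tx":-0.7,"tz":-0.82,"turn":0.086,"fingers":94}]'
python3 -c "
from h import *
to((507.5,285.3,205),-177.5)"
```

```text
tx,ty,tz [-2.8538  0.0034 -3.3225] turn 0.086 | pos [ 169.71 -522.92  204.94] rot deg [-9.0060e+01  1.0000e-02 -1.6202e+02] F [-0.6   1.26  0.32] M [ 0.017  0.032 -0.026] gap 93.7 t 0.1 q6 -0.07
tx,ty,tz [-2.8538  0.0034 -3.3225] turn 0.086 | pos [ 169.71 -522.92  204.94] rot deg [-9.0060e+01  1.0000e-02 -1.6202e+02] F [-0.6   1.26  0.32] M [ 0.017  0.032 -0.026] gap 93.7 t 0.1 q6 -0.07$[0]: bad value
```

```bash
python3 -m creep '[{"tx":-0.7,"ty":0,"tz":-0.82,"turn":0.086,"fingers":94},{"tx":-0.7,"ty":0,"tz":-0.82,"turn":0.086,"fingers":94},{"tx":-0.7,"ty":0,"tz":-0.82,"turn":0.086,"fingers":94},{"tx":-0.7,"ty":0,"tz":-0.82,"turn":0.086,"fingers":94},{"tx":-0.7,"ty":0,"tz":-0.82,"turn":0.086,"fingers":94}]'
python3 -c "
from h import *
to((507.5,285.3,205),-177.5)"
```

```text
clock: 0.6
eef_pos: [253.0, -320.6, 205.1]
eef_rot: [-1.572, 0.0, -3.096]
wrist_force: [0.8, -0.9, 0.1]
finger_gap: 94.3
tx,ty,tz [-1.4094  0.0045 -2.968 ] turn 0.0007 | pos [ 253.05 -320.56  205.1 ] rot deg [ -90.08    0.   -177.38] F [ 0.78 -0.88  0.07] M [-0.033  0.02   0.011] gap 94.31 t 0.6 q6 0.53
```

```bash
for i in 1 2; do python3 -m creep '[{"tx":-0.47,"ty":0,"tz":-0.98,"turn":0,"fingers":94},{"tx":-0.47,"ty":0,"tz":-0.98,"turn":0,"fingers":94},{"tx":-0.47,"ty":0,"tz":-0.98,"turn":0,"fingers":94},{"tx":-0.47,"ty":0,"tz":-0.98,"turn":0,"fingers":94},{"tx":-0.47,"ty":0,"tz":-0.98,"turn":0,"fingers":94}]'; done
python3 -c "
from h import *
to((507.5,285.3,205),-177.5)"
```

```text
clock: 1.1
eef_pos: [338.5, -117.5, 205.4]
eef_rot: [-1.572, 0.0, -3.093]
wrist_force: [0.8, -1.2, 0.7]
finger_gap: 94.5
clock: 1.6
eef_pos: [423.5, 86.1, 205.4]
eef_rot: [-1.573, -0.0, -3.091]
wrist_force: [-0.5, -0.2, 0.4]
finger_gap: 93.8
tx,ty,tz [-0.4703  0.0041 -0.9734] turn 0.0024 | pos [423.49  86.08 205.44] rot deg [ -90.11   -0.   -177.08] F [-0.52 -0.23  0.45] M [-0.015  0.03   0.004] gap 93.76 t 1.6 q6 1.63
```

```bash
python3 -m creep '[{"tx":-0.47,"ty":0,"tz":-0.975,"turn":0.002,"fingers":94},{"tx":-0.47,"ty":0,"tz":-0.975,"turn":0.002,"fingers":94},{"tx":-0.47,"ty":0,"tz":-0.975,"turn":0.002,"fingers":94},{"tx":-0.47,"ty":0,"tz":-0.975,"turn":0.002,"fingers":94},{"tx":-0.47,"ty":0,"tz":-0.975,"turn":0.002,"fingers":94},{"tx":-0.47,"ty":0,"tz":-0.975,"turn":0.002,"fingers":94}]'
python3 - <<'E'
from h import *
import pickle
to((507.5,285.3,160),-177.5)
for n in("top","side"):
    d=snap(n); pickle.dump(d,open(n+"1.pkl","wb"));save(d,n+"1.png",(190,180,350,300+10) if n=="top" else (230,180,390,310),4)
E
```

```text
clock: 2.2
eef_pos: [507.4, 287.7, 204.6]
eef_rot: [-1.572, -0.002, -3.094]
wrist_force: [0.1, -0.6, -1.1]
finger_gap: 93.9
tx,ty,tz [-0.0004  0.2228  0.0122] turn 0.0011 | pos [507.39 287.67 204.56] rot deg [-9.008e+01 -1.000e-01 -1.773e+02] F [ 0.05 -0.59 -1.08] M [-0.02   0.013 -0.004] gap 93.94 t 2.2 q6 1.98
```

View pics/top1.png

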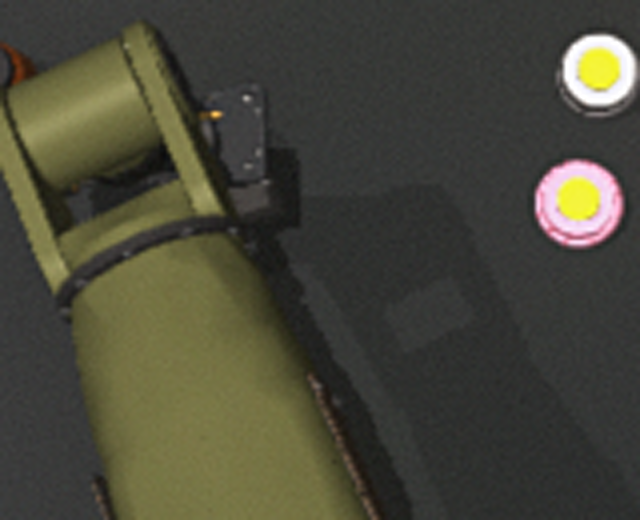

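View pics/side1.png

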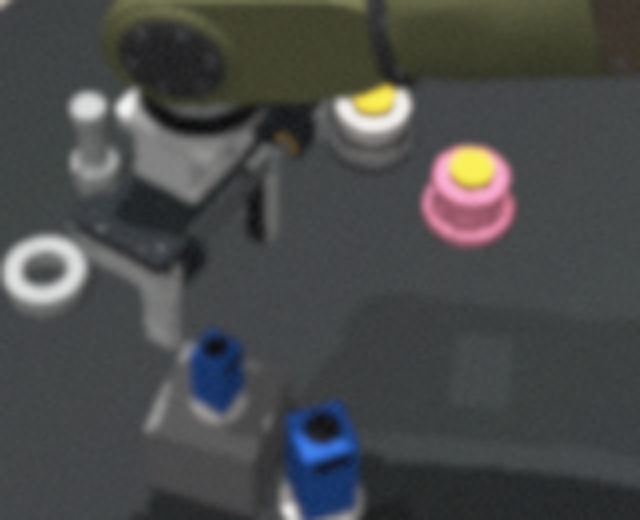

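Run:
```python
from h import *
import pickle
d=pickle.load(open("side1.pkl","rb"));st=monitor.read_state();R=RT(st["eef_rot"]);p=st["eef_pos"]
for sz in(-1,1):
  for q in(47,59.5):
    print(sz,q,[np.round((np.array(proj(d,p+R@np.array([x,0,sz*q])))-(230,180))*4) for x in(-8,8)])
```

```text
-1 47 [array([163., 328.]), array([183., 340.])]
-1 59.5 [array([151., 342.]), array([171., 353.])]
1 47 [array([247., 232.]), array([267., 243.])]
1 59.5 [array([258., 220.]), array([278., 230.])]
```

Run:
```python
from h import *
import pickle
d=pickle.load(open("side1.pkl","rb"));save(d,"side1b.png",(255,210,315,300),8) if 0 else save(d,"side1b.png",(255,205,345,275),8)
```

```text
(no output)
```

View pics/side1b.png

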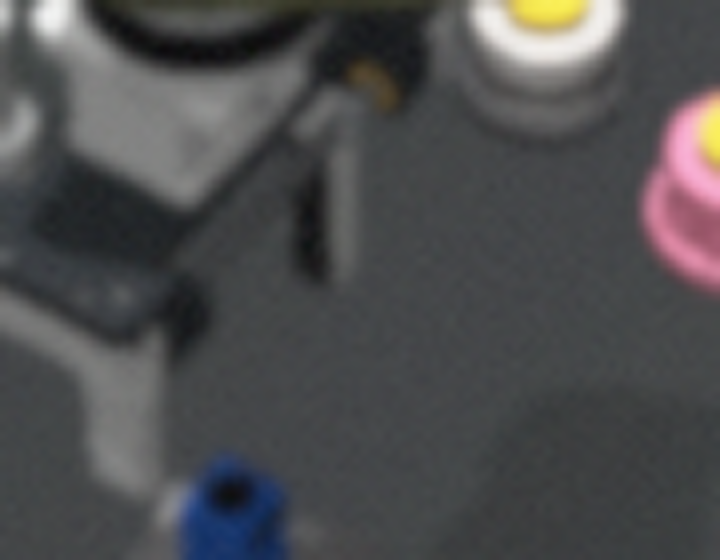

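```bash
python3 -m creep '[{"tx":-0.003,"ty":0.15,"tz":0.008,"turn":0.001,"fingers":94},{"tx":-0.003,"ty":0.3,"tz":0.008,"turn":0.001,"fingers":80},{"tx":-0.003,"ty":0.45,"tz":0.008,"turn":0.001,"fingers":60},{"tx":-0.003,"ty":0.55,"tz":0.008,"turn":0.001,"fingers":45},{"tx":-0.003,"ty":0.583,"tz":0.008,"turn":0.001,"fingers":40},{"tx":-0.003,"ty":0.583,"tz":0.008,"turn":0.001,"fingers":40},{"tx":-0.003,"ty":0.583,"tz":0.008,"turn":0.001,"fingers":40}]' 10
python3 - <<'E'
from h import *
import pickle
to((508,286,88),-177.5)
for n in("side",):
    d=snap(n); pickle.dump(d,open(n+"2.pkl","wb"));save(d,n+"2.png",(245,225,335,295),8)
E
```

```text
clock: 3.0
eef_pos: [508.1, 283.8, 90.0]
eef_rot: [-1.573, 0.0, -3.1]
wrist_force: [-0.0, -0.4, -0.4]
finger_gap: 49.5
tx,ty,tz [ 0.0003  0.0099 -0.011 ] turn -0.0006 | pos [508.15 283.8   89.97] rot deg [-9.0110e+01  2.0000e-02 -1.7762e+02] F [-0.   -0.4  -0.41] M [0.018 0.027 0.013] gap 49.54 t 3.0 q6 1.97
```

View pics/side2.png

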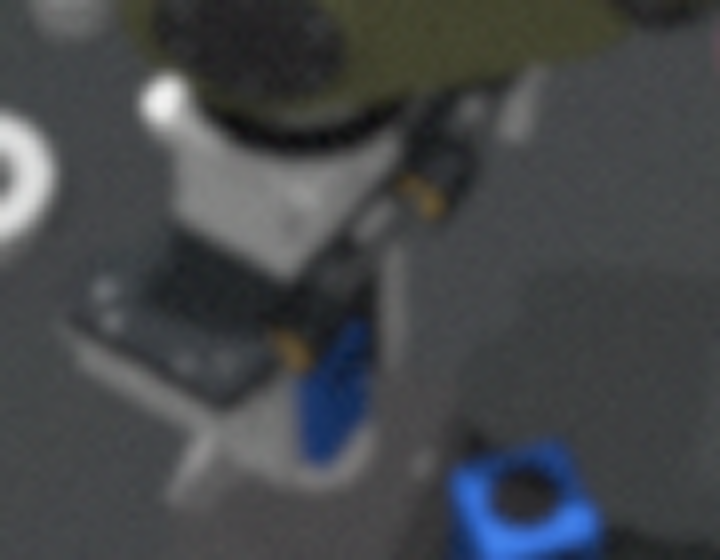

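```bash
python3 -m creep '[{"tx":0,"ty":0.01,"tz":-0.011,"turn":0,"fingers":40},{"tx":0,"ty":0.01,"tz":-0.011,"turn":0,"fingers":30},{"tx":0,"ty":0.01,"tz":-0.011,"turn":0,"fingers":20},{"tx":0,"ty":0.01,"tz":-0.011,"turn":0,"fingers":10},{"tx":0,"ty":0.01,"tz":-0.011,"turn":0,"fingers":10},{"tx":0,"ty":0.01,"tz":-0.011,"turn":0,"fingers":10}]' 10
python3 - <<'E'
from h import *
for i in range(3): to((508,286,88),-177.5)
E
```

```text
clock: 3.65
eef_pos: [508.2, 286.2, 88.4]
eef_rot: [-1.573, 0.001, -3.1]
wrist_force: [-1.6, 0.7, 6.0]
finger_gap: 27.9
tx,ty,tz [0.0011 0.002  0.0012] turn -0.0006 | pos [508.21 286.24  88.4 ] rot deg [-9.0130e+01  6.0000e-02 -1.7761e+02] F [-1.59  0.74  6.04] M [-0.157  0.259 -0.043] gap 27.87 t 3.65 q6 1.98
tx,ty,tz [0.0011 0.002  0.0012] turn -0.0006 | pos [508.21 286.24  88.4 ] rot deg [-9.0130e+01  6.0000e-02 -1.7761e+02] F [-1.59  0.74  6.04] M [-0.157  0.259 -0.043] gap 27.87 t 3.65 q6 1.98
tx,ty,tz [0.0011 0.002  0.0012] turn -0.0006 | pos [508.21 286.24  88.4 ] rot deg [-9.0130e+01  6.0000e-02 -1.7761e+02] F [-1.59  0.74  6.04] M [-0.157  0.259 -0.043] gap 27.87 t 3.65 q6 1.98
```

```bash
python3 -m creep '[{"tx":0,"ty":0,"tz":0,"turn":0,"fingers":5},{"tx":0,"ty":-0.02,"tz":0,"turn":0,"fingers":5},{"tx":0,"ty":-0.1,"tz":0,"turn":0,"fingers":5},{"tx":0,"ty":-0.2,"tz":0,"turn":0,"fingers":5},{"tx":0,"ty":-0.3,"tz":0,"turn":0,"fingers":5},{"tx":0,"ty":-0.4,"tz":0,"turn":0,"fingers":5},{"tx":0,"ty":-0.5,"tz":0,"turn":0,"fingers":5},{"tx":0,"ty":-0.6,"tz":0,"turn":0,"fingers":5},{"tx":0,"ty":-0.6,"tz":0,"turn":0,"fingers":5}]' 40
python3 - <<'E'
from h import *
import pickle
to((508,286,208),-177.5)
for n in("side",):
    d=snap(n); pickle.dump(d,open(n+"3.pkl","wb"));save(d,n+"3.png",(245,200,335,270),8)
E
```

```text
clock: 4.55
eef_pos: [508.9, 286.3, 210.8]
eef_rot: [-1.575, 0.005, -3.1]
wrist_force: [0.6, -0.3, -1.7]
finger_gap: 28.0
tx,ty,tz [0.0044 0.0142 0.0015] turn -0.0006 | pos [508.85 286.33 210.84] rot deg [ -90.23    0.28 -177.6 ] F [ 0.59 -0.3  -1.65] M [ 0.071 -0.033  0.057] gap 28.01 t 4.55 q6 1.98
```

View pics/side3.png

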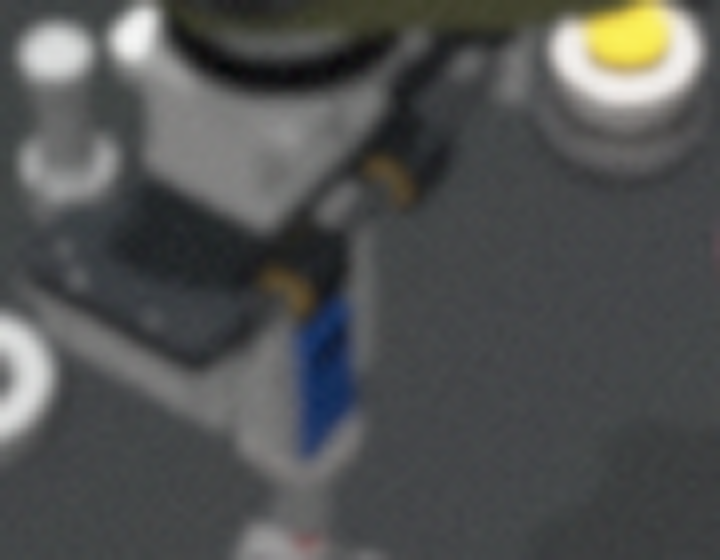

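```bash
python3 -m creep '[{"tx":-0.05,"ty":0,"tz":0.15,"turn":0,"fingers":5},{"tx":-0.1,"ty":0,"tz":0.35,"turn":0,"fingers":5},{"tx":-0.15,"ty":0,"tz":0.55,"turn":0,"fingers":5},{"tx":-0.2,"ty":0,"tz":0.75,"turn":0,"fingers":5},{"tx":-0.25,"ty":0,"tz":0.95,"turn":0,"fingers":5}]'
python3 - <<'E'
from h import *
to((596,-30.6,180),-177.5)
E
```

```text
clock: 5.1
eef_pos: [566.0, 96.7, 206.8]
eef_rot: [-1.574, 0.0, -3.1]
wrist_force: [-0.0, 1.0, -0.9]
finger_gap: 27.8
tx,ty,tz [-0.1233  0.1321  0.6426] turn -0.0005 | pos [565.95  96.7  206.78] rot deg [-9.017e+01  3.000e-02 -1.776e+02] F [-0.04  0.99 -0.93] M [0.044 0.032 0.049] gap 27.79 t 5.1 q6 1.63
```

```bash
python3 -m creep '[{"tx":-0.05,"ty":0,"tz":0.2,"turn":0,"fingers":5},{"tx":-0.1,"ty":0,"tz":0.4,"turn":0,"fingers":5},{"tx":-0.123,"ty":0.05,"tz":0.6,"turn":0,"fingers":5},{"tx":-0.123,"ty":0.13,"tz":0.643,"turn":0,"fingers":5},{"tx":-0.123,"ty":0.2,"tz":0.643,"turn":0,"fingers":5},{"tx":-0.123,"ty":0.2,"tz":0.643,"turn":0,"fingers":5},{"tx":-0.123,"ty":0.2,"tz":0.643,"turn":0,"fingers":5}]'
python3 - <<'E'
from h import *
import pickle
to((596,-30.6,137.4),-177.5)
for n,b in(("side",(290,160,370,230)),("top",(300,160,380,230))):
    d=snap(n); pickle.dump(d,open(n+"4.pkl","wb"));save(d,n+"4.png",b,8)
E
```

```text
clock: 5.8
eef_pos: [595.8, -29.6, 166.1]
eef_rot: [-1.574, -0.0, -3.098]
wrist_force: [0.1, 0.4, -1.5]
finger_gap: 27.9
tx,ty,tz [-0.0011  0.1434  0.0056] turn -0.0002 | pos [595.75 -29.59 166.08] rot deg [-9.0180e+01 -2.0000e-02 -1.7753e+02] F [ 0.14  0.39 -1.46] M [ 0.044  0.019 -0.014] gap 27.93 t 5.8 q6 1.41
```

View pics/side4.png

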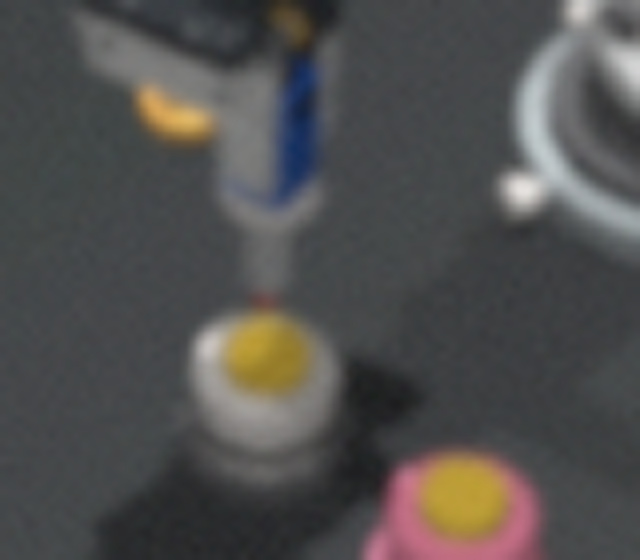

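View pics/top4.png

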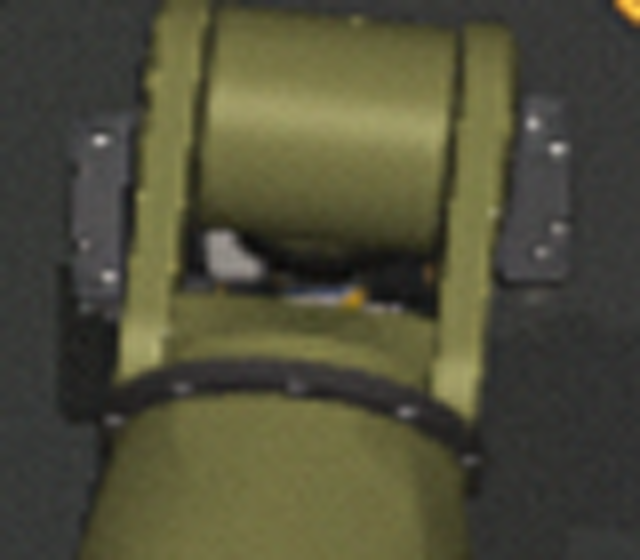

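Run:
```python
from h import *
import pickle
d=pickle.load(open("side4.pkl","rb"))
a=wc(d,lambda r,g,b:r-np.maximum(g,b)-10,(318,194,328,200));print(a,onz(d,*a,90))
b=wc(d,lambda r,g,b:np.minimum(r,g)-b-40,(312,196,334,212));print(b,onz(d,*b,57.5))
```

```text
(np.float64(322.6), np.float64(197.8)) [596.70521858 -23.79481721  90.        ]
(np.float64(322.59066767830046), np.float64(203.87898330804248)) [597.97235012 -27.10783503  57.5       ]
```

```bash
python3 -m creep '[{"tx":-0.004,"ty":0.04,"tz":0.01,"turn":0,"fingers":5},{"tx":-0.004,"ty":0.09,"tz":0.01,"turn":0,"fingers":5},{"tx":-0.004,"ty":0.125,"tz":0.01,"turn":0,"fingers":5},{"tx":-0.004,"ty":0.14,"tz":0.01,"turn":0,"fingers":5},{"tx":-0.004,"ty":0.155,"tz":0.01,"turn":0,"fingers":5},{"tx":-0.004,"ty":0.17,"tz":0.01,"turn":0,"fingers":5},{"tx":-0.004,"ty":0.18,"tz":0.01,"turn":0,"fingers":5},{"tx":-0.004,"ty":0.19,"tz":0.01,"turn":0,"fingers":5},{"tx":-0.004,"ty":0.19,"tz":0.01,"turn":0,"fingers":5},{"tx":-0.004,"ty":0.19,"tz":0.01,"turn":0,"fingers":5}]'
python3 - <<'E'
from h import *
to((596.5,-31.5,126.4),-177.5)
d=snap("side");save(d,"side5.png",(290,160,370,230),8)
to((596.5,-31.5,126.4),-177.5)
E
```

```text
clock: 6.9
eef_pos: [597.2, -31.6, 129.3]
eef_rot: [-1.574, 0.002, -3.098]
wrist_force: [-1.6, -0.2, 2.3]
finger_gap: 27.8
tx,ty,tz [ 0.0034  0.0144 -0.0005] turn -0.0001 | pos [597.18 -31.57 129.28] rot deg [-9.0160e+01  9.0000e-02 -1.7753e+02] F [-1.62 -0.2   2.3 ] M [0.036 0.308 0.042] gap 27.79 t 6.9 q6 1.41
tx,ty,tz [ 0.0035  0.0145 -0.0005] turn -0.0001 | pos [597.19 -31.59 129.3 ] rot deg [-9.0160e+01  1.0000e-01 -1.7753e+02] F [-0.46  0.15  1.77] M [ 0.079  0.301 -0.061] gap 27.83 t 6.95 q6 1.41
```

View pics/side5.png

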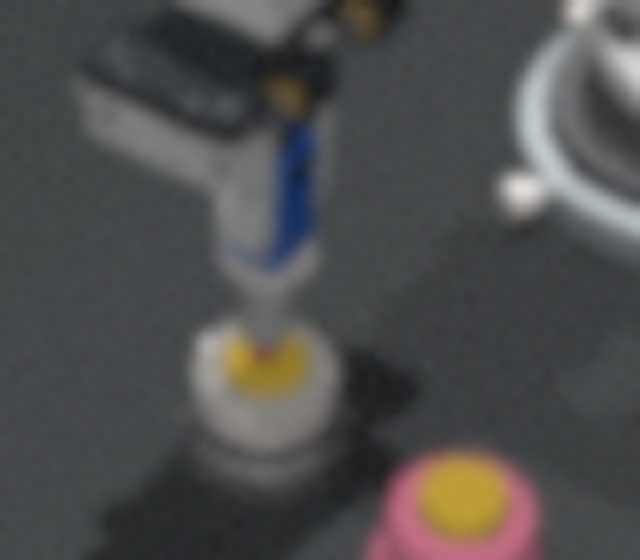

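```bash
python3 -m creep '[{"tx":0.002,"ty":0.008,"tz":0,"turn":0,"fingers":5},{"tx":0.002,"ty":0.016,"tz":0,"turn":0,"fingers":5},{"tx":0.002,"ty":0.02,"tz":0,"turn":0,"fingers":5},{"tx":0.002,"ty":0.02,"tz":0,"turn":0,"fingers":5},{"tx":0.002,"ty":0.02,"tz":0,"turn":0,"fingers":5},{"tx":0.002,"ty":0.02,"tz":0,"turn":0,"fingers":5}]'
python3 - <<'E'
from h import *
to((596.5,-31.5,126.4),-177.5)
d=snap("side");save(d,"side6.png",(290,160,370,230),8)
to((596.5,-31.5,126.4),-177.5)
E
```

```text
clock: 7.55
eef_pos: [596.9, -31.6, 125.5]
eef_rot: [-1.573, 0.002, -3.098]
wrist_force: [-0.1, 0.0, 2.6]
finger_gap: 27.8
tx,ty,tz [ 0.002  -0.0047 -0.0005] turn -0.0001 | pos [596.91 -31.58 125.45] rot deg [-9.0150e+01  1.2000e-01 -1.7752e+02] F [-0.06  0.03  2.6 ] M [ 0.11  -0.011  0.018] gap 27.77 t 7.55 q6 1.41
tx,ty,tz [ 0.0019 -0.0049 -0.0004] turn -0.0001 | pos [596.89 -31.57 125.41] rot deg [-9.0160e+01  1.1000e-01 -1.7752e+02] F [0.93 0.31 3.72] M [0.118 0.032 0.003] gap 27.62 t 7.6 q6 1.41
```

View pics/side6.png

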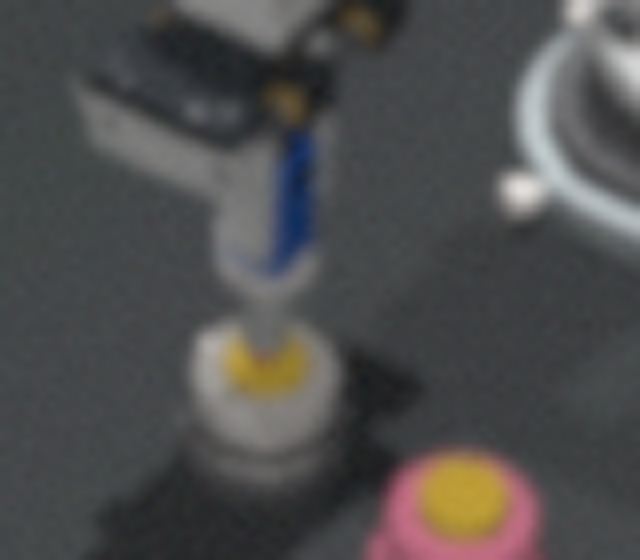

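```bash
python3 -m creep '[{"tx":0,"ty":-0.05,"tz":0,"turn":0,"fingers":5},{"tx":0,"ty":-0.15,"tz":0,"turn":0,"fingers":5},{"tx":0,"ty":-0.3,"tz":0,"turn":0,"fingers":5},{"tx":0,"ty":-0.41,"tz":0,"turn":0,"fingers":5},{"tx":0,"ty":-0.41,"tz":0,"turn":0,"fingers":5}]'
python3 - <<'E'
from h import *
import pickle
t=pickle.load(open("top0.pkl","rb"))
W=np.array([onz(t,205+(x+.5)*70/390-.5,200+(y+.5)*52/290-.5,72) for x,y in [(125,85),(258,45),(293,173),(163,213)]]);print(W.round(1),W.mean(0))
for i in range(4): e=W[(i+1)%4]-W[i];print(np.linalg.norm(e),np.degrees(np.arctan2(e[1],e[0])))
to((570,305,208),-163.5)
d=snap("side");save(d,"side7.png",(290,160,370,230),8)
E
```

```text
clock: 8.1
eef_pos: [597.6, -31.9, 210.7]
eef_rot: [-1.573, 0.007, -3.098]
wrist_force: [-0.0, 0.2, -1.9]
finger_gap: 28.2
[[533.3 335.1  72. ]
 [556.8 257.5  72. ]
 [481.7 235.4  72. ]
 [458.4 310.8  72. ]] [507.52945998 284.69460692  72.        ]
81.137867109961 -73.14413131019788
78.31838402361181 -163.60184782467007
78.92000139820351 107.15612430845715
78.74557993100703 18.015240778992347
tx,ty,tz [ 0.0653  0.0164 -1.689 ] turn -0.0779 | pos [597.64 -31.92 210.74] rot deg [ -90.11    0.38 -177.52] F [-0.01  0.18 -1.94] M [-0.009 -0.027  0.032] gap 28.22 t 8.1 q6 1.41
```

View pics/side7.png

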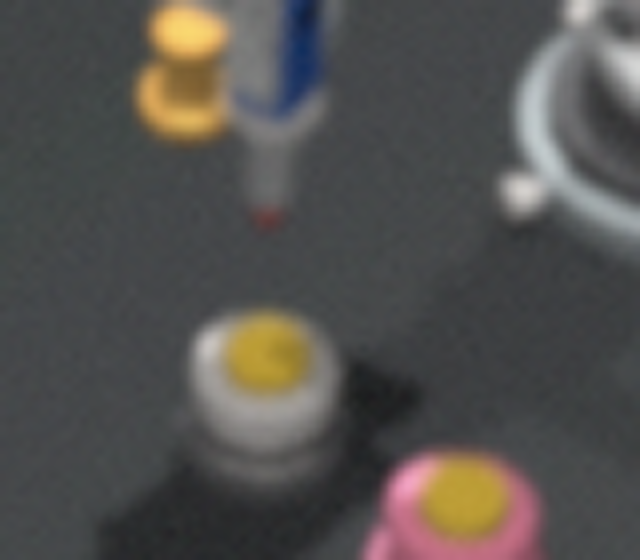

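```bash
python3 -m creep '[{"tx":0.01,"ty":0,"tz":-0.15,"turn":-0.02,"fingers":5},{"tx":0.02,"ty":0,"tz":-0.35,"turn":-0.04,"fingers":5},{"tx":0.03,"ty":0,"tz":-0.55,"turn":-0.06,"fingers":5},{"tx":0.03,"ty":0,"tz":-0.75,"turn":-0.078,"fingers":5},{"tx":0.03,"ty":0,"tz":-0.9,"turn":-0.078,"fingers":5},{"tx":0.03,"ty":0,"tz":-0.9,"turn":-0.078,"fingers":5}]'
python3 - <<'E'
from h import *
to((570,305,208),-163.5)
E
```

```text
clock: 8.75
eef_pos: [582.0, 150.8, 206.8]
eef_rot: [-1.573, 0.001, -2.85]
wrist_force: [-0.8, -0.7, -1.5]
finger_gap: 28.0
tx,ty,tz [-0.1641 -0.004  -0.7556] turn 0.0012 | pos [582.05 150.83 206.82] rot deg [-9.0120e+01  8.0000e-02 -1.6328e+02] F [-0.81 -0.65 -1.48] M [-0.015 -0.011 -0.014] gap 28.03 t 8.75 q6 1.47
```

```bash
python3 -m creep '[{"tx":-0.03,"ty":0,"tz":-0.15,"turn":0.001,"fingers":5},{"tx":-0.08,"ty":0,"tz":-0.35,"turn":0.001,"fingers":5},{"tx":-0.12,"ty":0,"tz":-0.55,"turn":0.001,"fingers":5},{"tx":-0.164,"ty":0,"tz":-0.73,"turn":0.001,"fingers":5},{"tx":-0.164,"ty":0,"tz":-0.755,"turn":0.001,"fingers":5},{"tx":-0.164,"ty":0.1,"tz":-0.755,"turn":0.001,"fingers":5},{"tx":-0.164,"ty":0.25,"tz":-0.755,"turn":0.001,"fingers":5},{"tx":-0.164,"ty":0.4,"tz":-0.755,"turn":0.001,"fingers":5},{"tx":-0.164,"ty":0.52,"tz":-0.755,"turn":0.001,"fingers":5},{"tx":-0.164,"ty":0.53,"tz":-0.755,"turn":0.001,"fingers":5},{"tx":-0.164,"ty":0.53,"tz":-0.755,"turn":0.001,"fingers":5}]'
python3 - <<'E'
from h import *
import pickle
to((570,305,101),-163.5)
d=snap("side");save(d,"side8.png",(220,200,310,280),8);pickle.dump(d,open("side8.pkl","wb"))
E
```

```text
clock: 9.85
eef_pos: [570.2, 304.3, 100.9]
eef_rot: [-1.573, 0.0, -2.854]
wrist_force: [-0.8, 0.6, -0.4]
finger_gap: 28.1
tx,ty,tz [-0.0003 -0.0004 -0.0037] turn 0.0 | pos [570.15 304.28 100.92] rot deg [-9.011e+01  1.000e-02 -1.635e+02] F [-0.84  0.62 -0.38] M [0.002 0.007 0.031] gap 28.14 t 9.85 q6 1.71
```

View pics/side8.png

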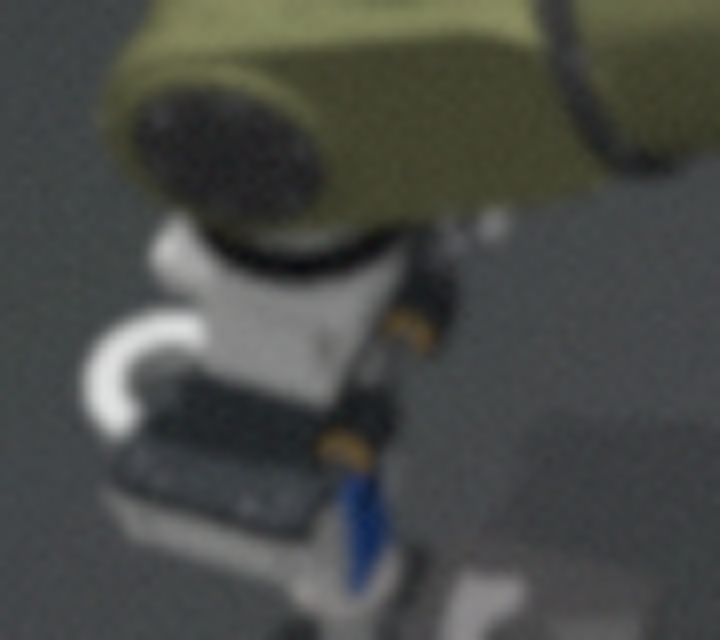

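```bash
python3 -m creep '[{"tx":0.02,"ty":0,"tz":0,"turn":0,"fingers":5},{"tx":0.04,"ty":0,"tz":0,"turn":0,"fingers":5},{"tx":0.06,"ty":0,"tz":0,"turn":0,"fingers":5},{"tx":0.07,"ty":0,"tz":0,"turn":0,"fingers":5},{"tx":0.08,"ty":0,"tz":0,"turn":0,"fingers":5},{"tx":0.09,"ty":0,"tz":0,"turn":0,"fingers":5}]' 6
python3 -c "
from h import *
to((570,305,101),-163.5)"
python3 -m creep '[{"tx":0.02,"ty":0,"tz":0,"turn":0,"fingers":5},{"tx":0.03,"ty":0,"tz":0,"turn":0,"fingers":5},{"tx":0.03,"ty":0,"tz":0,"turn":0,"fingers":5}]'
python3 - <<'E'
from h import *
import pickle
to((570,305,101),-163.5)
d=snap("side");save(d,"side9.png",(220,200,310,280),8)
E
```

```text
clock: 10.5
eef_pos: [553.6, 299.7, 102.4]
eef_rot: [-1.573, 0.003, -2.853]
wrist_force: [1.8, 0.9, 0.2]
finger_gap: 28.2
tx,ty,tz [-0.0863  0.0074 -0.0021] turn 0.0001 | pos [553.58 299.69 102.43] rot deg [ -90.13    0.2  -163.49] F [1.8  0.9  0.24] M [ 0.121 -0.446  0.008] gap 28.17 t 10.5 q6 1.72
clock: 10.8
eef_pos: [547.6, 297.9, 102.5]
eef_rot: [-1.573, 0.004, -2.853]
wrist_force: [0.6, 0.2, -0.2]
finger_gap: 27.9
tx,ty,tz [-0.1172  0.0081 -0.0021] turn 0.0001 | pos [547.64 297.94 102.54] rot deg [ -90.13    0.2  -163.49] F [ 0.64  0.21 -0.17] M [ 0.085 -0.199  0.018] gap 27.9 t 10.8 q6 1.72
```

View pics/side9.png

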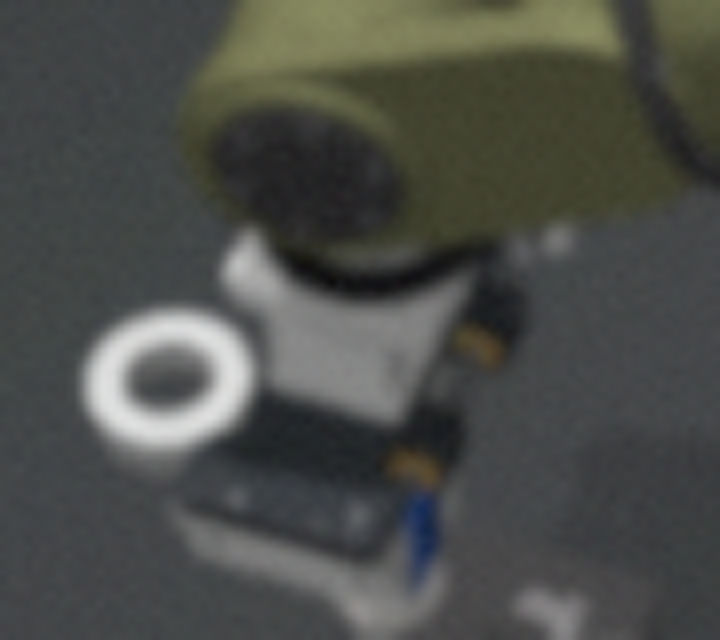

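```bash
python3 -m creep '[{"tx":0.015,"ty":0,"tz":0,"turn":0,"fingers":5},{"tx":0.03,"ty":0,"tz":0,"turn":0,"fingers":5},{"tx":0.044,"ty":0,"tz":0,"turn":0,"fingers":5},{"tx":0.044,"ty":0,"tz":0,"turn":0,"fingers":5},{"tx":0.044,"ty":0,"tz":0,"turn":0,"fingers":5}]'
python3 -c "
from h import *
to((570,305,101),-163.5)"
python3 -m creep '[{"tx":0,"ty":0,"tz":0,"turn":0,"fingers":5},{"tx":0,"ty":0,"tz":0,"turn":0,"fingers":5},{"tx":-0.1,"ty":-0.1,"tz":0,"turn":0,"fingers":5},{"tx":-0.2,"ty":-0.3,"tz":0,"turn":0,"fingers":5},{"tx":-0.2,"ty":-0.5,"tz":0,"turn":0,"fingers":5},{"tx":-0.2,"ty":-0.6,"tz":0,"turn":0,"fingers":5},{"tx":-0.2,"ty":-0.6,"tz":0,"turn":0,"fingers":5}]' 40
python3 - <<'E'
from h import *
import pickle
to((570,305,101),-163.5)
d=snap("side");save(d,"side10.png",(240,180,330,260),8);pickle.dump(d,open("side10.pkl","wb"))
E
```

```text
clock: 11.35
eef_pos: [539.0, 295.4, 102.3]
eef_rot: [-1.573, 0.003, -2.853]
wrist_force: [0.3, 0.2, -1.3]
finger_gap: 28.3
tx,ty,tz [-0.1624  0.0071 -0.002 ] turn 0.0001 | pos [538.96 295.38 102.33] rot deg [-9.0130e+01  1.5000e-01 -1.6348e+02] F [ 0.28  0.17 -1.3 ] M [ 0.015 -0.012  0.032] gap 28.32 t 11.35 q6 1.72
clock: 12.05
eef_pos: [577.9, 306.8, 225.4]
eef_rot: [-1.574, 0.007, -2.853]
wrist_force: [-0.2, -0.2, -1.3]
finger_gap: 27.5
tx,ty,tz [ 0.0451  0.6219 -0.0009] turn 0.0001 | pos [577.92 306.78 225.44] rot deg [ -90.17    0.42 -163.48] F [-0.19 -0.22 -1.25] M [0.015 0.039 0.01 ] gap 27.5 t 12.05 q6 1.71
```

View pics/side10.png

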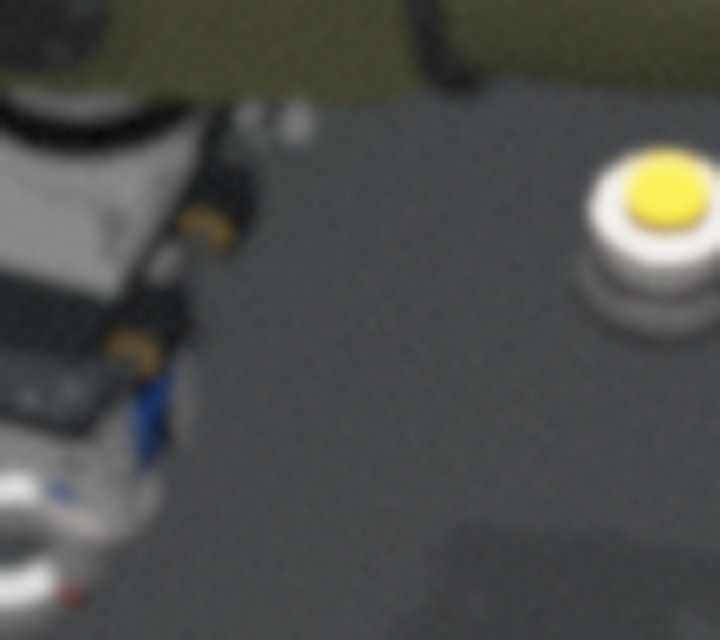

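```bash
cat >> h.py <<'E'
def tipcmp(d,box,g=19,thr=15):
    st=monitor.read_state();R=RT(st["eef_rot"]);p=st["eef_pos"]
    a=wc(d,lambda r,gg,b:r-np.maximum(gg,b)-thr,box);print("obs",np.round(a,2))
    for th in range(0,35,5):
        q=np.radians(th);print(th,np.round(proj(d,p+R@np.array([-93*np.sin(q),-g+93*np.cos(q),0])),2))
    return a
E
python3 - <<'E'
from h import *
import pickle
d=pickle.load(open("side10.pkl","rb"));tipcmp(d,(244,250,254,259))
E
```

```text
obs [248.33 253.71]
0 [259.48 256.55]
5 [256.73 255.65]
10 [253.99 254.61]
15 [251.28 253.42]
20 [248.6  252.11]
25 [245.99 250.67]
30 [243.45 249.11]
```

Run:
```python
from h import *
import pickle
d=pickle.load(open("side4.pkl","rb"))
R=RT(np.radians([-90.18,-.02,-177.53]));p=np.array([595.75,-29.59,166.08])
print(proj(d,p+R@np.array([0,74,0])),proj(d,p+R@np.array([0,76,0])))
d=pickle.load(open("side3.pkl","rb"))
R=RT(np.radians([-90.23,.28,-177.6]));p=np.array([508.85,286.33,210.84])
print(proj(d,p+R@np.array([0,74,0])), 245+302/8,200+542/8, wc(d,lambda r,g,b:r-np.maximum(g,b)-15,(278,264,288,270)))
```

```text
(np.float64(323.8519453041389), np.float64(196.48731359987434)) (np.float64(323.8330071301634), np.float64(196.91672241972245))
(np.float64(283.95929814363006), np.float64(266.3709988801849)) 282.75 267.75 (np.float64(282.8), np.float64(267.36))
```

Run:
```python
from h import *
to((570,305,101))
for i in range(3):
    d=snap("side"); print(wc(d,lambda r,gg,b:r-np.maximum(gg,b)-15,(244,250,254,259)))
tipcmp(d,(244,250,254,259))
to((570,305,101))
save(d,"side11.png",(240,210,290,260),10)
```

```text
tx,ty,tz [ 0.0391  0.6086 -0.0016] turn 0.0 | pos [577.23 306.51 222.75] rot deg [ -90.14    0.22 -163.48] F [-0.3  -0.2  -2.45] M [ 0.007  0.001 -0.006] gap 28.09 t 12.1 q6 1.71
(np.float64(248.47169811320754), np.float64(254.49056603773585))
(np.float64(249.01666666666668), np.float64(254.81666666666666))
(np.float64(249.14545454545456), np.float64(255.01818181818183))
obs [249.15 255.02]
0 [259.95 257.16]
5 [257.21 256.27]
10 [254.47 255.24]
15 [251.76 254.06]
20 [249.09 252.75]
25 [246.47 251.32]
30 [243.93 249.77]
tx,ty,tz [ 0.0324  0.5962 -0.0027] turn 0.0 | pos [576.5  306.15 220.24] rot deg [-9.0100e+01 -3.0000e-02 -1.6348e+02] F [ 0.37  0.23 -1.64] M [-0.009 -0.036  0.003] gap 27.66 t 12.25 q6 1.71
```

View pics/side11.png

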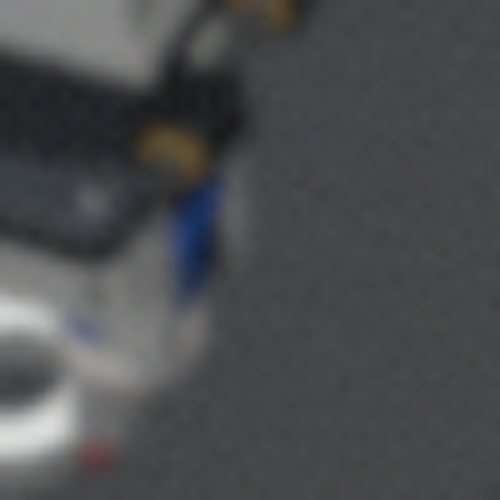

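```bash
python3 -m creep '[{"tx":0,"ty":0.1,"tz":0,"turn":0,"fingers":5},{"tx":0,"ty":0.25,"tz":0,"turn":0,"fingers":5},{"tx":0,"ty":0.4,"tz":0,"turn":0,"fingers":5},{"tx":0,"ty":0.54,"tz":0,"turn":0,"fingers":5},{"tx":0.05,"ty":0.59,"tz":0,"turn":0,"fingers":5},{"tx":0.1,"ty":0.59,"tz":0,"turn":0,"fingers":5},{"tx":0.14,"ty":0.59,"tz":0,"turn":0,"fingers":5},{"tx":0.16,"ty":0.59,"tz":0,"turn":0,"fingers":5},{"tx":0.16,"ty":0.59,"tz":0,"turn":0,"fingers":5}]' 40
python3 -c "
from h import *
to((537,294.8,102.3),-163.5)"
```

```text
clock: 13.15
eef_pos: [545.4, 297.2, 102.3]
eef_rot: [-1.573, -0.001, -2.853]
wrist_force: [0.6, -0.1, -1.0]
finger_gap: 28.0
tx,ty,tz [ 0.0439  0.0002 -0.0005] turn 0.0002 | pos [545.44 297.21 102.34] rot deg [-9.0100e+01 -3.0000e-02 -1.6347e+02] F [ 0.61 -0.08 -1.05] M [ 0.051  0.033 -0.018] gap 27.97 t 13.15 q6 1.72
```

```bash
python3 -m creep '[{"tx":0.02,"ty":0,"tz":0,"turn":0,"fingers":5},{"tx":0.03,"ty":0,"tz":0,"turn":0,"fingers":5},{"tx":0.036,"ty":0,"tz":0,"turn":0,"fingers":5},{"tx":0.036,"ty":0,"tz":0,"turn":0,"fingers":5}]' 8
python3 -c "
from h import *
to((537,294.8,102.3),-163.5)"
python3 -m creep '[{"tx":0.005,"ty":0,"tz":0,"turn":0,"fingers":5},{"tx":0.009,"ty":0,"tz":0,"turn":0,"fingers":5},{"tx":0.009,"ty":0,"tz":0,"turn":0,"fingers":5}]' 
python3 -c "
from h import *
to((537,294.8,102.3),-163.5)"
```

```text
clock: 13.55
eef_pos: [538.7, 295.2, 102.5]
eef_rot: [-1.573, 0.0, -2.853]
wrist_force: [1.9, 1.1, -1.5]
finger_gap: 27.6
tx,ty,tz [ 0.0087  0.001  -0.0004] turn 0.0002 | pos [538.68 295.21 102.5 ] rot deg [-9.0110e+01  1.0000e-02 -1.6347e+02] F [ 1.87  1.07 -1.52] M [ 0.073 -0.235 -0.028] gap 27.61 t 13.55 q6 1.72
clock: 13.85
eef_pos: [537.1, 294.7, 102.6]
eef_rot: [-1.573, 0.001, -2.853]
wrist_force: [2.0, 1.1, -1.6]
finger_gap: 28.0
tx,ty,tz [ 0.0002  0.0013 -0.0006] turn 0.0001 | pos [537.07 294.7  102.56] rot deg [-9.0110e+01  3.0000e-02 -1.6348e+02] F [ 2.05  1.14 -1.62] M [ 0.182 -0.636 -0.042] gap 28.01 t 13.85 q6 1.72
```

```bash
python3 -m creep '[{"tx":0,"ty":0,"tz":0,"turn":0,"fingers":5},{"tx":-0.1,"ty":0,"tz":0,"turn":0,"fingers":5},{"tx":-0.2,"ty":-0.2,"tz":0,"turn":0,"fingers":5},{"tx":-0.2,"ty":-0.4,"tz":0,"turn":0,"fingers":5},{"tx":-0.2,"ty":-0.58,"tz":0,"turn":0,"fingers":5},{"tx":-0.2,"ty":-0.6,"tz":0,"turn":0,"fingers":5},{"tx":-0.2,"ty":-0.6,"tz":0,"turn":0,"fingers":5},{"tx":-0.2,"ty":-0.6,"tz":0,"turn":0,"fingers":5},{"tx":-0.2,"ty":-0.6,"tz":0,"turn":0,"fingers":5}]' 40
python3 - <<'E'
from h import *
to((570,305,101))
for i in range(3):
    d=snap("side"); print(wc(d,lambda r,gg,b:r-np.maximum(gg,b)-15,(243,250,254,260)))
tipcmp(d,(243,250,254,260))
to((570,305,101))
save(d,"side12.png",(240,210,290,260),10)
E
```

```text
clock: 14.75
eef_pos: [574.9, 305.6, 220.7]
eef_rot: [-1.572, -0.002, -2.853]
wrist_force: [0.8, 0.1, -1.6]
finger_gap: 28.0
tx,ty,tz [ 0.0229  0.5987 -0.003 ] turn 0.0 | pos [574.89 305.63 220.74] rot deg [-9.0080e+01 -1.4000e-01 -1.6347e+02] F [ 0.81  0.13 -1.57] M [-0.037  0.05   0.002] gap 27.97 t 14.75 q6 1.71
(np.float64(248.90322580645162), np.float64(254.67741935483872))
(np.float64(248.6949152542373), np.float64(254.57627118644066))
(np.float64(248.70491803278688), np.float64(254.55737704918033))
obs [248.7  254.56]
0 [260.39 257.  ]
5 [257.64 256.11]
10 [254.9  255.08]
15 [252.18 253.9 ]
20 [249.51 252.6 ]
25 [246.89 251.16]
30 [244.35 249.62]
tx,ty,tz [ 0.0253  0.6031 -0.0026] turn 0.0 | pos [575.18 305.78 221.62] rot deg [-9.0090e+01 -6.0000e-02 -1.6347e+02] F [ 0.22  0.17 -1.17] M [ 0.024 -0.002 -0.015] gap 27.93 t 14.9 q6 1.71
```

View pics/side12.png

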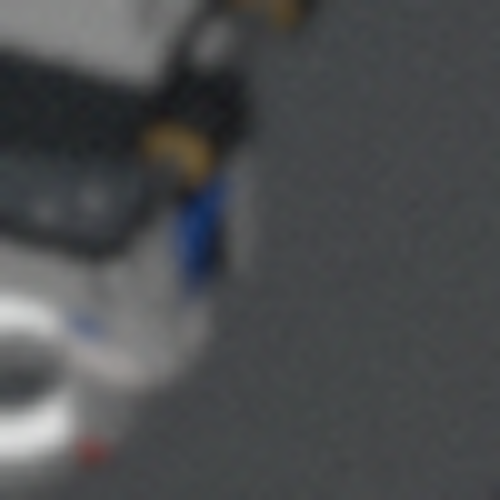

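```bash
python3 -c "
from h import *
to((473.6,-325.1,215),-163.5)"
for i in 1 2 3; do python3 -m creep '[{"tx":0.1,"ty":0,"tz":0.15,"turn":0,"fingers":5},{"tx":0.2,"ty":0,"tz":0.35,"turn":0,"fingers":5},{"tx":0.3,"ty":0,"tz":0.55,"turn":0,"fingers":5},{"tx":0.4,"ty":0,"tz":0.75,"turn":0,"fingers":5},{"tx":0.46,"ty":0,"tz":0.92,"turn":0,"fingers":5}]' | sed -n 2,4p; done
python3 -c "
from h import *
to((473.6,-325.1,215),-163.5)"
```

```text
tx,ty,tz [1.3843 0.0297 2.8796] turn 0.0002 | pos [575.18 305.78 221.62] rot deg [-9.0090e+01 -6.0000e-02 -1.6347e+02] F [ 0.22  0.17 -1.17] M [ 0.024 -0.002 -0.015] gap 27.93 t 14.9 q6 1.71
eef_pos: [538.4, 101.2, 221.4]
eef_rot: [-1.572, -0.001, -2.854]
wrist_force: [0.5, -0.6, -1.1]
eef_pos: [501.6, -103.4, 221.2]
eef_rot: [-1.572, -0.001, -2.854]
wrist_force: [1.0, 0.9, -1.7]
eef_pos: [464.5, -308.1, 220.9]
eef_rot: [-1.572, -0.002, -2.855]
wrist_force: [0.0, -0.4, -0.4]
tx,ty,tz [-0.0197  0.0295  0.0944] turn -0.0005 | pos [ 464.5  -308.11  220.92] rot deg [-9.0080e+01 -9.0000e-02 -1.6359e+02] F [ 0.02 -0.36 -0.45] M [0.003 0.011 0.003] gap 27.61 t 16.4 q6 0.63
```

Now to the stand-off point, 25 mm off along the face normal.

```bash
python3 -m creep '[{"tx":-0.02,"ty":0,"tz":0.094,"turn":0,"fingers":5},{"tx":-0.02,"ty":0.05,"tz":0.094,"turn":0,"fingers":5},{"tx":-0.02,"ty":0.12,"tz":0.094,"turn":0,"fingers":5},{"tx":-0.02,"ty":0.19,"tz":0.094,"turn":0,"fingers":5},{"tx":-0.02,"ty":0.19,"tz":0.094,"turn":0,"fingers":5},{"tx":-0.02,"ty":0.19,"tz":0.094,"turn":0,"fingers":5}]'
python3 - <<'E'
from h import *
import pickle
to((473.6,-325.1,182.9),-163.5)
for n,b in(("side",(355,110,435,180)),("top",(390,170,460,230))):
    d=snap(n); pickle.dump(d,open(n+"13.pkl","wb"));save(d,n+"13.png",b,8)
E
```

```text
clock: 17.0
eef_pos: [473.6, -324.3, 182.7]
eef_rot: [-1.573, -0.002, -2.854]
wrist_force: [0.3, 0.6, -0.9]
finger_gap: 27.9
tx,ty,tz [ 0.0013 -0.0009  0.0037] turn -0.0003 | pos [ 473.64 -324.31  182.72] rot deg [-9.0110e+01 -1.0000e-01 -1.6355e+02] F [ 0.3   0.64 -0.92] M [-0.014  0.001 -0.012] gap 27.91 t 17.0 q6 0.62
```

View pics/side13.png

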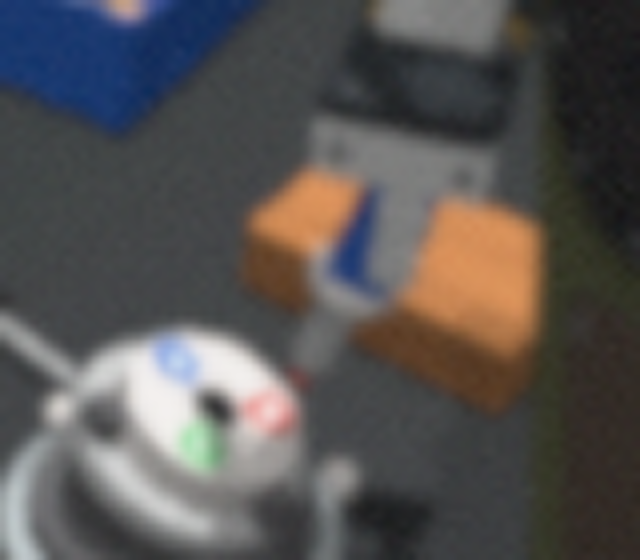

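View pics/top13.png

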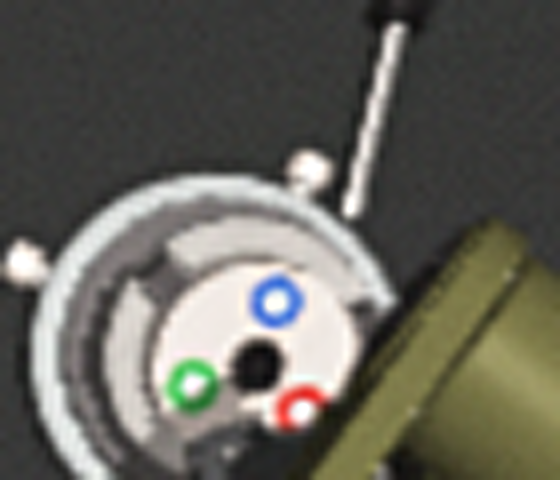

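```bash
cat >> h.py <<'E'
N=np.array([-.328,-.097,.940])
MARK=np.array([513.2,-313.4,85.6])
E
python3 - <<'E'
from h import *
import pickle
d=pickle.load(open("side13.pkl","rb"))
m=wc(d,lambda r,g,b:np.where(r>120,r-np.maximum(g,b)-20,0),(382,155,396,168))
print("mark",m)
t=wc(d,lambda r,g,b:r-np.maximum(g,b)-20,(389,154,395.0.__int__(),159));print("tip",t, d["frame"][153:168,384:396,0].astype(int)-d["frame"][153:168,384:396,1:].max(2))
R=RT(np.radians([-90.11,-.1,-163.55]));p=np.array([473.6,-324.3,182.7])
for th in(17,18,19,20,21):
    q=np.radians(th);print(th,proj(d,p+R@np.array([-93*np.sin(q),-18.6+93*np.cos(q),0])), (p+R@np.array([-98*np.sin(q),-18.6+98*np.cos(q),0])).round(1))
print(proj(d,MARK),proj(d,MARK+25*N),proj(d,MARK+30*N))
E
```

```text
mark (np.float64(388.25953259532594), np.float64(161.11439114391143))
tip (np.float64(391.28125), np.float64(157.0)) [[ 4  4  0 -1 -2 -3 -3 -1  0 -1 -1 -2]
 [ 3  4  3  2  0 -2 -1  0 -1  1 -1 -1]
 [ 2  3  4  5  2  0  4  7  7  3  1 -2]
 [ 3  3  3  6  5  5 11 24 23 11  3 -1]
 [ 3  3  4  7 10 11 11 25 32 21  4 -1]
 [ 5  6 10 16 23 25 18 19 22 15  2 -4]
 [12 16 31 42 44 41 34 19 11  4 -1 -4]
 [17 40 60 59 42 45 48 34 14  0 -5 -3]
 [17 41 62 53 33 41 59 47 21  2 -2 -5]
 [10 26 42 49 43 51 65 49 20  2 -4 -4]
 [ 5 12 23 36 47 53 51 35 16  0 -3 -5]
 [ 1  6 10 17 25 28 25 18  8 -1 -4 -5]
 [ 1  4  5  6  8  9  9  7  4 -1 -5 -5]
 [ 1  5  3  5  5  4  4  4  1 -1 -5 -3]
 [ 0  4  3  3  3  5  3  2  1 -2 -3 -1]]
17 (np.float64(393.8909775275006), np.float64(156.36911552741662)) [ 500.9 -316.1  107.5]
18 (np.float64(393.47347544114444), np.float64(156.16180022572658)) [ 502.5 -315.6  108. ]
19 (np.float64(393.0595003042712), np.float64(155.9491564610417)) [ 504.  -315.2  108.6]
20 (np.float64(392.64916182911145), np.float64(155.73123993053568)) [ 505.6 -314.7  109.2]
21 (np.float64(392.2425689395312), np.float64(155.50810752514064)) [ 507.1 -314.3  109.7]
(np.float64(388.98451401162697), np.float64(161.04921329186217)) (np.float64(392.2832131731052), np.float64(156.55284116186203)) (np.float64(392.9523595380693), np.float64(155.6407449327026))
```

Run:
```python
from h import *
import pickle
d=pickle.load(open("side13.pkl","rb"));t=pickle.load(open("top0.pkl","rb"))
for b in((1.1,-.8),(1.1,-1.2),(0,0)): print(b,onz(d,388.26+b[0],161.1+b[1],85.6).round(1))
print("top",onz(t,427.33,220.92,85.6).round(1))
```

```text
(1.1, -0.8) [ 514.1 -317.7   85.6]
(1.1, -1.2) [ 515.1 -319.5   85.6]
(0, 0) [ 515.1 -311.6   85.6]
top [ 511.6 -313.8   85.6]
```

```bash
python3 -m creep '[{"tx":-0.01,"ty":0.03,"tz":0.004,"turn":0,"fingers":5},{"tx":-0.02,"ty":0.06,"tz":0.004,"turn":0,"fingers":5},{"tx":-0.029,"ty":0.08,"tz":0.004,"turn":0,"fingers":5},{"tx":-0.029,"ty":0.08,"tz":0.004,"turn":0,"fingers":5},{"tx":-0.029,"ty":0.08,"tz":0.004,"turn":0,"fingers":5}]'
python3 - <<'E'
from h import *
import pickle
to((473.6,-325.1,182.9),-163.5)
for n,b in(("side",(370,135,410,175)),):
    d=snap(n); pickle.dump(d,open(n+"14.pkl","wb"));save(d,n+"14.png",b,14)
E
```

```text
clock: 17.6
eef_pos: [479.7, -323.9, 167.4]
eef_rot: [-1.572, -0.001, -2.855]
wrist_force: [0.3, 0.4, -1.2]
finger_gap: 28.0
tx,ty,tz [ 0.031  -0.0773 -0.0028] turn -0.0003 | pos [ 479.68 -323.87  167.44] rot deg [-9.0050e+01 -6.0000e-02 -1.6356e+02] F [ 0.34  0.39 -1.19] M [-0.022  0.003 -0.025] gap 27.95 t 17.6 q6 0.63
```

View pics/side14.png

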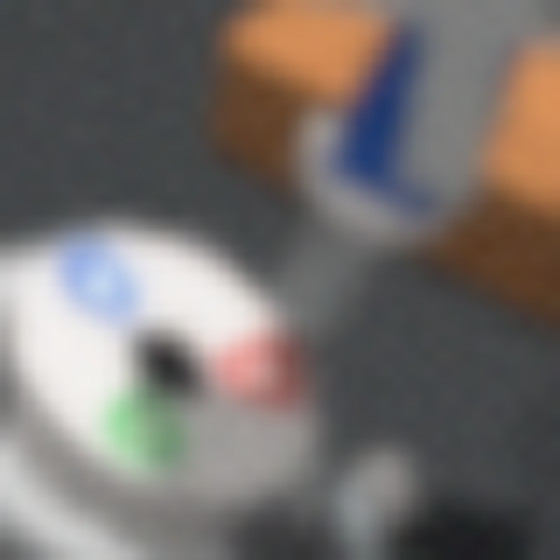

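Run:
```python
from h import *
import pickle
a=pickle.load(open("side14.pkl","rb"));b=pickle.load(open("side0.pkl","rb"))
A=a["frame"].astype(int)[148:170,380:400];B=b["frame"].astype(int)[148:170,380:400]
f=lambda M:np.hstack([cv2.resize(M.clip(0,255).astype(np.uint8)[...,::-1],None,fx=19,fy=19,interpolation=cv2.INTER_NEAREST)])
cv2.imwrite("pics/cmp14.png",np.hstack([f(A),f(B)]))
```

```text
(no output)
```

View pics/cmp14.png

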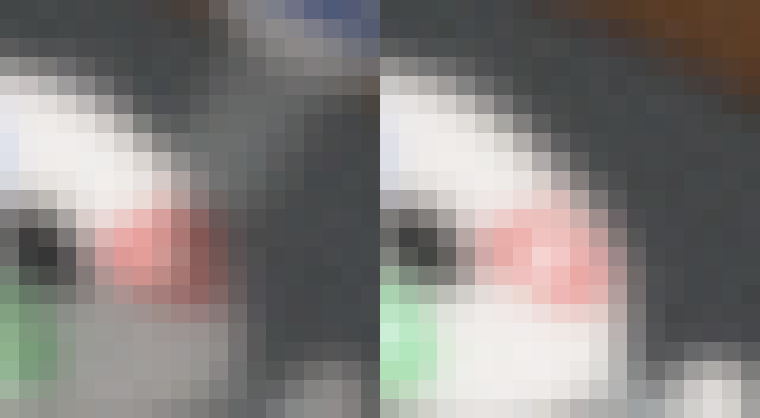

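Run:
```python
from h import *
import pickle
d=pickle.load(open("side14.pkl","rb"))
e1=np.array([.284,-.959,0]);e2=np.cross(N,e1);e2/=np.linalg.norm(e2)
P=lambda X:np.array(proj(d,X))
J=np.array([P(MARK+e1)-P(MARK),P(MARK+e2)-P(MARK),P(MARK+N)-P(MARK)]).T;print(J,e2)
for s in(6,8,10):
  for k in(1,3,5):
    r=np.array([1.75,-1.2])-J[:,2]*(s+k);print(s,k,np.linalg.solve(J[:,:2],r).round(2))
r=np.array([3.64,-4.4]);
for s in (23,25,27):
  for k in(1,3,5): print(s,k,np.linalg.solve(J[:,:2],r-J[:,2]*(s+k)).round(2))
```

```text
[[ 0.06300475 -0.24804955  0.13046338]
 [-0.17792215 -0.13380475 -0.17783129]] [0.90104103 0.26683593 0.341941  ]
6 1 [ 1.92 -2.89]
6 3 [-0.42 -2.43]
6 5 [-2.77 -1.97]
8 1 [-0.42 -2.43]
8 3 [-2.77 -1.97]
8 5 [-5.11 -1.52]
10 1 [-2.77 -1.97]
10 3 [-5.11 -1.52]
10 5 [-7.45 -1.06]
23 1 [ 1.92 -1.56]
23 3 [-0.42 -1.11]
23 5 [-2.77 -0.65]
25 1 [-0.42 -1.11]
25 3 [-2.77 -0.65]
25 5 [-5.11 -0.19]
27 1 [-2.77 -0.65]
27 3 [-5.11 -0.19]
27 5 [-7.45  0.26]
```

```bash
python3 -m creep '[{"tx":-0.01,"ty":0.01,"tz":0,"turn":0,"fingers":5},{"tx":-0.014,"ty":0.022,"tz":0,"turn":0,"fingers":5},{"tx":-0.014,"ty":0.022,"tz":0,"turn":0,"fingers":5},{"tx":-0.014,"ty":0.022,"tz":0,"turn":0,"fingers":5}]'
python3 -c "
from h import *
optics.camera('side');to((570,305,101));optics.camera('side');to((570,305,101))"
python3 -m creep '[{"tx":-0.0026,"ty":0.007,"tz":0,"turn":0,"fingers":5},{"tx":-0.0026,"ty":0.007,"tz":0,"turn":0,"fingers":5}]'
python3 -c "
from h import *
optics.camera('side');to((570,305,101));optics.camera('side');to((570,305,101))"
```

```text
clock: 18.05
eef_pos: [482.4, -323.1, 163.1]
eef_rot: [-1.572, -0.001, -2.855]
wrist_force: [0.7, -0.4, -1.0]
finger_gap: 28.0
tx,ty,tz [-1.3092  0.3117 -2.8882] turn 0.0 | pos [ 482.38 -323.14  163.23] rot deg [-9.0030e+01 -5.0000e-02 -1.6356e+02] F [ 0.26  0.54 -1.25] M [-0.017  0.033  0.023] gap 28.05 t 18.1 q6 0.63
tx,ty,tz [-1.3091  0.3119 -2.8884] turn 0.0 | pos [ 482.39 -323.16  163.31] rot deg [-9.0030e+01 -4.0000e-02 -1.6356e+02] F [-0.28  0.08 -0.12] M [ 0.023 -0.034  0.033] gap 27.55 t 18.15 q6 0.63
clock: 18.35
eef_pos: [482.9, -323.0, 161.7]
eef_rot: [-1.571, -0.001, -2.855]
wrist_force: [0.6, -0.3, -1.8]
finger_gap: 27.5
tx,ty,tz [-1.3068  0.3044 -2.8881] turn 0.0 | pos [ 482.84 -322.99  161.79] rot deg [-9.0030e+01 -5.0000e-02 -1.6356e+02] F [ 0.32 -0.22 -1.08] M [0.009 0.016 0.007] gap 27.8 t 18.4 q6 0.63
tx,ty,tz [-1.3064  0.3048 -2.8883] turn 0.0 | pos [ 482.87 -323.    161.86] rot deg [-9.0030e+01 -5.0000e-02 -1.6357e+02] F [ 1.07 -0.21 -1.78] M [-0.021  0.061  0.025] gap 27.66 t 18.45 q6 0.63
```

```bash
python3 -m creep '[{"tx":-0.0026,"ty":0.007,"tz":0,"turn":0,"fingers":5},{"tx":-0.0026,"ty":0.007,"tz":0,"turn":0,"fingers":5}]'
python3 -c "
from h import *
optics.camera('side');to((570,305,101));optics.camera('side');to((570,305,101))"
python3 -m creep '[{"tx":-0.0026,"ty":0.007,"tz":0,"turn":0,"fingers":5},{"tx":-0.0026,"ty":0.007,"tz":0,"turn":0,"fingers":5}]'
python3 - <<'E'
from h import *
import pickle
to((570,305,101));optics.camera('side');to((570,305,101));a=optics.camera('side');to((570,305,101))
pickle.dump(a,open("side15.pkl","wb"))
A=a["frame"].astype(int)[148:170,380:400]
f=lambda M:cv2.resize(M.clip(0,255).astype(np.uint8)[...,::-1],None,fx=19,fy=19,interpolation=cv2.INTER_NEAREST)
cv2.imwrite("pics/cmp15.png",f(A))
E
```

```text
clock: 18.65
eef_pos: [483.4, -322.9, 160.4]
eef_rot: [-1.571, -0.001, -2.855]
wrist_force: [-0.2, -1.5, 0.1]
finger_gap: 28.0
tx,ty,tz [-1.3038  0.2976 -2.8887] turn 0.0 | pos [ 483.41 -322.91  160.52] rot deg [-9.0020e+01 -4.0000e-02 -1.6357e+02] F [-0.12 -1.36  0.6 ] M [-0.081  0.067  0.036] gap 27.76 t 18.7 q6 0.63
tx,ty,tz [-1.3039  0.2977 -2.8886] turn 0.0 | pos [ 483.4  -322.91  160.56] rot deg [-9.0020e+01 -5.0000e-02 -1.6356e+02] F [-0.55 -0.24  0.65] M [-0.102  0.052  0.025] gap 27.91 t 18.75 q6 0.63
clock: 18.95
eef_pos: [483.9, -322.8, 159.0]
eef_rot: [-1.571, -0.001, -2.855]
wrist_force: [-0.6, -1.0, -0.1]
finger_gap: 28.0
tx,ty,tz [-1.3016  0.29   -2.8887] turn 0.0 | pos [ 483.87 -322.79  159.04] rot deg [-9.0020e+01 -5.0000e-02 -1.6356e+02] F [-0.57 -1.   -0.13] M [-0.026  0.212 -0.   ] gap 28.04 t 18.95 q6 0.63
tx,ty,tz [-1.3014  0.2905 -2.8887] turn 0.0 | pos [ 483.87 -322.78  159.15] rot deg [-9.0020e+01 -5.0000e-02 -1.6356e+02] F [-2.02 -0.45  0.25] M [-0.083  0.284  0.05 ] gap 27.35 t 19.0 q6 0.63
tx,ty,tz [-1.3015  0.2906 -2.8888] turn 0.0 | pos [ 483.88 -322.8   159.2 ] rot deg [-9.0010e+01 -5.0000e-02 -1.6356e+02] F [-2.08  0.21  0.52] M [-0.047  0.257 -0.008] gap 27.77 t 19.05 q6 0.63
```

View pics/cmp15.png

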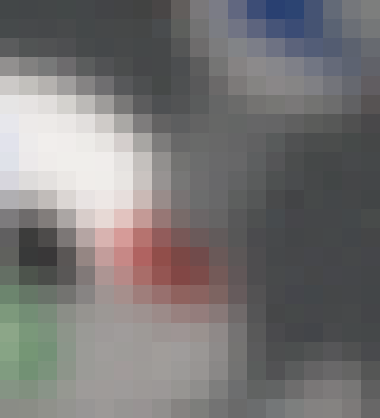

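```bash
python3 -m creep '[{"tx":-0.0024,"ty":0.0066,"tz":0,"turn":0,"fingers":5},{"tx":-0.0048,"ty":0.0132,"tz":0,"turn":0,"fingers":5},{"tx":-0.0048,"ty":0.0132,"tz":0,"turn":0,"fingers":5},{"tx":-0.0048,"ty":0.0132,"tz":0,"turn":0,"fingers":5}]'
cat > avg.py <<'E'
from h import *
import pickle
F=[];Ps=[];M=[]
for i in range(8):
    a=optics.camera('side');s=monitor.read_state();F.append(s["wrist_force"]);Ps.append(s["eef_pos"]);M.append(s["moment"])
F=np.mean(F,0);F0=np.array([0.2,0.1,-1.35]);print("F",F.round(2),"net",(F-F0).round(2),"normal",round((F-F0)@N,2),"M",np.mean(M,0).round(3),"pos",Ps[0].round(2),Ps[-1].round(2),s["clock"],np.degrees(s["eef_rot"]).round(2),s["finger_gap"])
pickle.dump(a,open("sideL.pkl","wb"))
E
python3 avg.py
```

```text
clock: 19.45
eef_pos: [484.7, -322.6, 156.6]
eef_rot: [-1.571, -0.001, -2.855]
wrist_force: [-2.5, -1.1, 2.3]
finger_gap: 27.9
F [-3.05 -0.55  2.08] net [-3.25 -0.65  3.43] normal 4.35 M [-0.154  0.661  0.016] pos [ 484.72 -322.56  156.59] [ 484.75 -322.55  156.56] 19.85 [-9.0010e+01 -5.0000e-02 -1.6356e+02] 27.858510850292973
```

```bash
python3 -m creep '[{"tx":0.003,"ty":0,"tz":0,"turn":0,"fingers":5},{"tx":0.003,"ty":0,"tz":0,"turn":0,"fingers":5},{"tx":0.003,"ty":0,"tz":0,"turn":0,"fingers":5}]'
python3 avg.py
```

```text
clock: 20.15
eef_pos: [484.3, -322.7, 156.6]
eef_rot: [-1.571, -0.001, -2.855]
wrist_force: [-0.4, 0.1, 2.6]
finger_gap: 28.0
F [-0.34 -0.08  2.38] net [-0.54 -0.18  3.73] normal 3.7 M [ 0.044  0.09  -0.005] pos [ 484.33 -322.68  156.65] [ 484.26 -322.71  156.59] 20.55 [-9.0010e+01 -4.0000e-02 -1.6356e+02] 27.5842018675968
```

```bash
python3 -m creep '[{"tx":-0.001,"ty":0.0015,"tz":0,"turn":0,"fingers":5},{"tx":-0.001,"ty":0.0015,"tz":0,"turn":0,"fingers":5},{"tx":-0.001,"ty":0.0015,"tz":0,"turn":0,"fingers":5}]'
python3 avg.py
python3 - <<'E'
from h import *
import pickle
a=pickle.load(open("sideL.pkl","rb"));save(a,"sideL.png",(350,110,430,180),8)
st=monitor.read_state();R=RT(st["eef_rot"]);p=st["eef_pos"]
for th in(17,20,23):
    q=np.radians(th);f=lambda L,x=0:(np.array(proj(a,p+R@np.array([-L*np.sin(q)+x*np.cos(q),-18.6+L*np.cos(q)+x*np.sin(q),0])))-(350,110))*8
    print(th,"collar",f(32).round(),"stem end",f(80).round(),"tip",f(93).round())
E
```

```text
clock: 20.85
eef_pos: [484.4, -322.6, 156.3]
eef_rot: [-1.571, -0.001, -2.855]
wrist_force: [0.0, -0.3, 2.5]
finger_gap: 27.8
F [-1.09 -0.12  2.68] net [-1.29 -0.22  4.03] normal 4.23 M [0.02  0.18  0.014] pos [ 484.44 -322.64  156.29] [ 484.45 -322.66  156.29] 21.25 [-9.0010e+01 -4.0000e-02 -1.6356e+02] 28.00930698703969
17 collar [378. 316.] stem end [331. 389.] tip [319. 408.]
20 collar [375. 314.] stem end [323. 385.] tip [309. 403.]
23 collar [371. 312.] stem end [315. 380.] tip [300. 398.]
```

View pics/sideL.png

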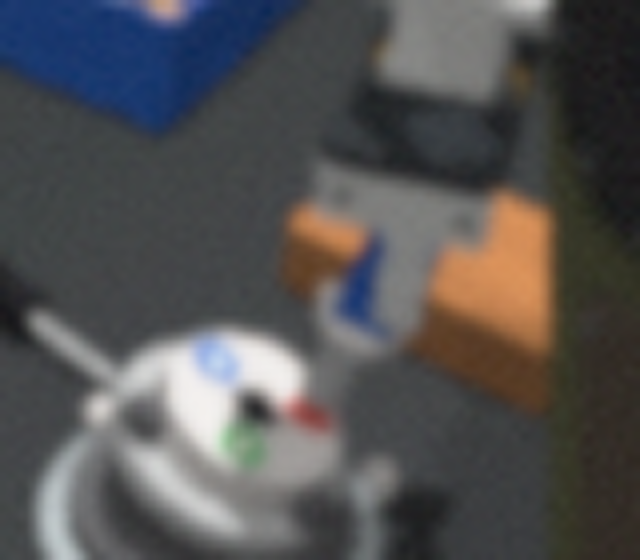

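```bash
python3 -c "
from h import *
print(manip.sign_off())"
```

```text
the job is handed in; nothing more can be done
None
```

I zeroed the smaller blue-handled probe on the aluminium setter's yellow pad. It now rests on the red mark's white dot, still gripped, and I handed the job in at about 21 s.

- **Zeroing:** the pad pressed with about 4.6 N where full travel needs 3.2 N, and the commanded depth was past full travel. The picture afterwards showed the pad back up.
- **Tilt:** the tool can only point straight down, so I loosened the grip and pushed the probe's stem gently against the side of its stand. That pivoted it in the fingers to match the flange.
- **Force at the end:** about 4.2 N along the flange's normal, so the tip is roughly half-way in (about 5 mm). Right after the first push there was about 2 N of sideways force. A 0.5 mm shift took that nearly to zero.
- **Squareness:** the cameras put the tilt at 17–19°, most reliably about 19°. My push-distance estimate before a final 2 mm push was 20.3°, and the target was 20°. I would trust this to within 1–2°.
- **Position on the dot:** my estimates disagreed by up to about 3 mm, and most put the tip within 2 mm of the dot's centre (the dot is 5 mm in radius). The top camera could not see the tip because the arm was in the way.
- **Other things:** I saw nothing else on the table moved, and the marks I checked on the flange had not turned, but I did not re-measure every object.

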